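# Make the calligraphy board ready for the next customer

### The arm

A 7-joint arm with a two-finger parallel gripper is mounted at the origin on the work surface. World frame = base frame: x ahead of the robot, y to its left, z up, the work surface at z = 0. Lengths are in m, angles in rad, forces in N, time in s.
With the tool pointing down it reaches from about 0.4 to 0.85 m from the base axis. Payload 10.4 kg.
Tool frame: the origin (TCP) lies at the very end of the fingers, on their centre line; the grasp point (between the pads) lies 19 mm behind it; z points along the fingers, y is the line along which they close (so a half turn about z gives the same grasp; the last joint's range is limited). The gripper opens to 87 mm and grips with 3 to 60 N. Pads are 19 mm wide; open, the fingers measure 117 mm over their backs; the gripper's body (75 mm by 190 mm) begins 51 mm behind the grasp point.
Start: joints at [-1.133, 0.332, -0.065, 1.46, 0.022, 1.35, -0.088], TCP at [0.278, 0.56, 0.201] pointing down, gripper open.
Joint ranges: [-2.6, 2.6], [-0.5, 2.12], [-1.47, 1.34], [0.16, 2.42], [-1.27, 4.41], [0.06, 2.06], [-2.6, 2.6]. Speed limits (rad/s): [2.22, 2.22, 2.79, 2.79, 3.14, 3.14, 3.14].

### API

Orientations are given as a unit quaternion [x, y, z, w].
In Python, from bench import read_state, cams, workorder gives the robot as it stands.
- The arm moves only by the shell command python3 -m crank 'ROWS' [FORCE]. ROWS is text: rows parted by semicolons, each of 5 numbers parted by spaces: the shift along the tool's x, y, z scaled (see below), then the turn about the tool's z scaled (see below), then the opening, from -1 (shut) to 1 (fully open). In form: dx dy dz yaw jaw; .... A call has 1 to 10 rows; each row shifts and turns the commanded pose from where the row before left it, along the tool's axes as they then stand; what a row does not reach is not made up. The controller multiplies each number of a shift by 200 mm and each number of a turn by 90 degrees. A row lasts 1/10 s, in which the tool goes at most 50 mm and 8.59 degrees, less where a joint would pass 70% of its speed; a pose out of reach is approached as far as the arm can. A call with a number of a shift or a turn outside -1 to 1 is refused whole. A call with a gripper value outside its range is refused whole. The fingers move at their own pace and stop on an object; FORCE is the grip in N (left out, the last holds). Time passes only in rows, so rows that do not move let the fingers close. It gives the time, the measured TCP pose, the force, the opening and the grip force at its end, in the units of the state.
- read_state(): the state, without advancing time (a new reading comes with each control period).
- cams.camera(name): name is "side" or "top" or "wrist"; returns a dict with "img" (480x640x3 uint8, blue, green, red), "K" (3x3 intrinsics, pixels), "xyz" and "attitude" of the camera in the world; the wrist camera has in their place "mount" (4x4, takes a point from camera to tool coordinates, whose origin is the TCP and whose axes are the flange's). Camera axes: x right, y down, z forward; pixel columns grow to the right and rows downward; lengths in m; the calibration is good to about 2 mm. A picture is of the moment at which its call begins: read the wrist's pose just before it. There is no depth.
- workorder.close_job(): hands the job in; it is judged then, once.
The state is a dict: "time": time; "joint_positions": joint angles; "joint_vel": joint speeds; "joint_torque": joint torques, N m; "ee_pos": TCP position; "eef_rot": TCP orientation; "ft_force": force on the tool from outside, world axes, zero at the start; "torque": the same for the moment, N m; "width": finger opening in m; "grip_force": force on a finger pad.
Only numpy, scipy, OpenCV 4.12 (cv2) and the standard library are available. Lean on these libraries where they do the work, as an engineer would, in place of code of your own. Each camera call takes 0.05 s, during which the arm holds its last target. There are 200 camera calls.

### The job

Make the writing board ready for the next customer: swing the lamp arm clear of the board, then wipe all bamboo offcuts off the red top into the trough behind it with the scraper block (do not touch them with the fingers). Stand the scraper upright on its cork mat again, press the spray bottle's nozzle cap fully down and let it come up, and only then lay every marble paperweight flat on the red top, parallel to its side rims and not stacked. Last, swing the lamp head back over the red top, and leave the inkstone, dish and seal box where they are.

Things in the scene. Friction and masses are not known exactly. Their poses are not given: they have to be found in the camera images.
- board: Fixed writing board with a red top and dark wooden rims. Origin on the table under the centre of the red top; x to the far side (about world +x), y left. Red top: x -90..90, y -120..120 mm, 35 mm above the table, near edge open. Side rims, 10 mm thick, from y = -120 and 120 outwards, x -90..170, rise 50 mm above the table, 15 mm above the red top
- trough (a point): middle of the floor of the board's catch trough, along the far edge of the red top with no lip between; the trough spans board x 90..164, y -120..120 mm, its floor 5 mm above the table (30 mm below the red top), its far rim 50 mm above the table
- lamp_arm (a joint): hinge of the lamp arm about the upright post, rad, 0 to 1.6; grows clockwise seen from above, from over the board (about 0.1 to 0.7) to clear of it on the robot's left (from about 1.05; 1.35 is well clear). Stays where it is left; needs about 1 N at the peg
- lamp_peg (a point): point to hold on the lamp: centre of the upper part of an upright black peg on the lamp head, 20 mm in diameter; its free length is from 33 mm below this point to 20 mm above it; this point is 245 mm above the table. The head below it is a grey disc of radius 45 mm, underside 165 mm above the table. The peg is round, so it may turn in the grip
- lamp_hinge (a point): point on the axis of the lamp's post (fixed, left of the board), 206 mm above the table; the peg is 270 mm from this axis; at joint 0 the arm points along the board's -y
- scraper: wooden scraper block, loose, about 0.2 kg: a foot 45 x 150 x 25 mm (x, y, z) with a grip rib 22 x 55 mm (x, y) on it from z 23 to 65 mm. Origin at the centre of its underside; wipes along its x either way (both faces alike), held by the rib between its two 55 mm faces
- mat: fixed cork mat 110 x 190 mm (x, y), 3 mm thick, on the table, the scraper's place; the scraper's y lies about along the mat's y. Origin at the centre of its underside
- nozzle (a joint): travel of the spray bottle's nozzle cap, m: 0 up, 0.010 fully down; sprung, about 2 N to start and 10 N at the bottom, comes up by itself
- nozzle_top (a point): centre of the top of the grey nozzle cap (32 mm across, 184 mm above the table when up) of a white spray bottle fixed upright in a steel cup 80 mm across; the cap goes straight down; body 60 mm across
- offcut0: bamboo offcut 20 x 60 x 14 mm (x, y, z), 20 g, loose on the red top at the start (3 to 5 of them are there); origin at its centre
- offcut1: bamboo offcut 20 x 60 x 14 mm (x, y, z), 20 g, loose on the red top at the start (3 to 5 of them are there); origin at its centre
- offcut2: bamboo offcut 20 x 60 x 14 mm (x, y, z), 20 g, loose on the red top at the start (3 to 5 of them are there); origin at its centre
- offcut3: bamboo offcut 20 x 60 x 14 mm (x, y, z), 20 g, loose on the red top at the start (3 to 5 of them are there); origin at its centre
- offcut4: bamboo offcut 20 x 60 x 14 mm (x, y, z), 20 g, loose on the red top at the start (3 to 5 of them are there); origin at its centre
- weight0: white marble paperweight, a plain square bar 130 x 26 x 26 mm, about 0.24 kg, loose, lying on the table on the robot's right (2 or 3 of them are there); origin at its centre, x along the bar
- weight1: white marble paperweight, a plain square bar 130 x 26 x 26 mm, about 0.24 kg, loose, lying on the table on the robot's right (2 or 3 of them are there); origin at its centre, x along the bar
- weight2: white marble paperweight, a plain square bar 130 x 26 x 26 mm, about 0.24 kg, loose, lying on the table on the robot's right (2 or 3 of them are there); origin at its centre, x along the bar
- inkstone: dark inkstone slab 80 x 120 x 18 mm, bystander, origin under its centre
- dish: white water dish, 80 mm across, 25 mm high, bystander, origin under its centre
- sealbox: dark seal box 80 x 130 x 40 mm, bystander, origin under its centre

How it is judged:
By the outcome, as a careful person would: the job done as asked, in the order asked, and still so for the second after the job is handed in, with the robot touching nothing.
Of offcut0, offcut1, offcut2, offcut3, offcut4 only 3 to 5 are there at a start; the rules pass over those that are not, and their reading is None.
Of weight0, weight1, weight2 only 2 to 3 are there at a start; the rules pass over those that are not, and their reading is None.
At some moment in a run one of weight0, weight1, weight2, scraper may be knocked a few centimetres aside while the robot is not near it.
Once in a run the grip may slacken for a moment while it holds something.
It also fails if it takes over 210 s, if anything falls off the work surface, if the arm or the gripper's body presses on something with over 40 N, if the wrist force passes 120 N, or if a joint passes its speed limit or range.

## Working session

There is one attempt and no reset: what is moved stays moved. The work goes in short steps, Python scripts to look and compute and a shell command to move; the robot and the scene stay as the last step left them, time stands still between calls to the robot, and variables do not carry over. Pictures are saved under pics/ and viewed, at most 14 in all, crops included, and the job is handed in when it is done.

```bash
ls; mkdir -p pics
python3 - <<'E'
from bench import read_state,cams
import cv2
s=read_state();print({k:s[k] for k in('time','ee_pos','eef_rot','width','ft_force')})
for n in('top','side'):
    c=cams.camera(n);cv2.imwrite(f'pics/{n}0.png',c['img']);print(n,c['K'],c['xyz'],c['attitude'])
print(cams.camera('wrist')['mount'])
E
```

```text
pics
{'time': 0.0, 'ee_pos': array([0.27774927, 0.55943384, 0.20056467]), 'eef_rot': array([ 2.28354331e-01,  9.73577838e-01, -6.90670884e-04, -1.26237848e-04]), 'width': 0.08696627030644667, 'ft_force': array([-0.47436175, -1.01043014,  0.39771448])}
top [[517.93670689   0.         326.05483409]
 [  0.         517.93670689 237.38397199]
 [  0.           0.           1.        ]] [ 0.46847577 -0.0293863   1.30561825] [ 0.70913872 -0.70473476  0.00843839 -0.01999987]
side [[558.15124601   0.         326.39506818]
 [  0.         558.15124601 239.18857506]
 [  0.           0.           1.        ]] [ 0.12545567 -0.76731681  1.02083486] [ 0.89672359 -0.2242743   0.09417316 -0.36975567]
[[-9.39114920e-04 -9.66450477e-01 -2.56851307e-01  7.10340927e-02]
 [ 9.99999305e-01 -7.24617194e-04 -9.29750514e-04 -6.66997065e-04]
 [ 7.12438955e-04 -2.56852001e-01  9.66450486e-01 -1.84461022e-01]
 [ 0.00000000e+00  0.00000000e+00  0.00000000e+00  1.00000000e+00]]
```

View pics/top0.png

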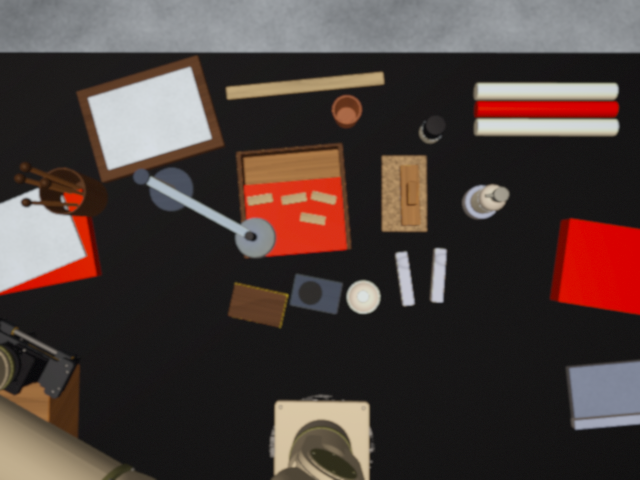

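View pics/side0.png

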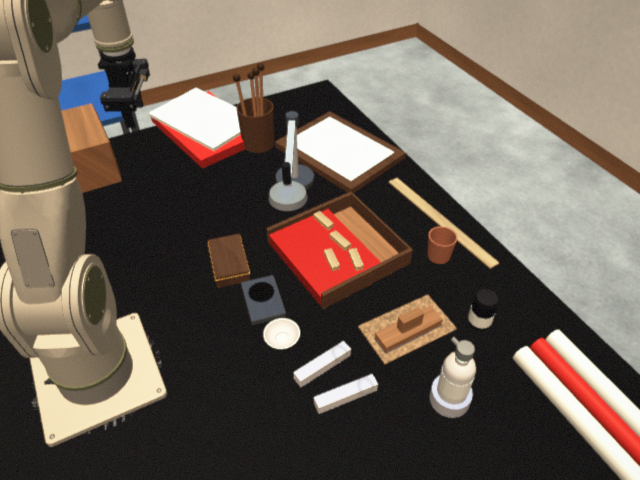

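The top view shows the board around (295,200), the lamp head at (255,238) over its near-left corner, and offcuts at (260,199), (294,198), (323,197) and (313,218). The scraper is on its mat at (410,193). There are two marble bars at (405,278) and (439,275), and the nozzle is at about (497,194). The side view shows the same things, with the peg at (286,172), the cap at (464,349) and the rib at (411,318).

```bash
cat > h.py <<'E'
import numpy as np,cv2
from scipy.spatial.transform import Rotation as R
from bench import read_state,cams
def shot(n,save=None):
    s=read_state();c=cams.camera(n)
    if n=='wrist':
        T=np.eye(4);T[:3,:3]=R.from_quat(s['eef_rot']).as_matrix();T[:3,3]=s['ee_pos'];T=T@c['mount']
        c['o'],c['R']=T[:3,3],T[:3,:3]
    else: c['o'],c['R']=np.array(c['xyz']),R.from_quat(c['attitude']).as_matrix()
    if save: cv2.imwrite(f'pics/{save}.png',c['img'])
    return c
def ray(c,p):
    d=c['R']@np.linalg.inv(c['K'])@np.array([p[0],p[1],1.]);return d/np.linalg.norm(d)
def plane(c,p,z):
    d=ray(c,p);return c['o']+d*(z-c['o'][2])/d[2]
def tri(c1,p1,c2,p2):
    d1,d2=ray(c1,p1),ray(c2,p2);A=np.c_[d1,-d2]
    t=np.linalg.lstsq(A,c2['o']-c1['o'],rcond=None)[0]
    a,b=c1['o']+t[0]*d1,c2['o']+t[1]*d2
    return (a+b)/2,np.linalg.norm(a-b)*1e3
def proj(c,P):
    q=c['K']@(c['R'].T@(np.array(P)-c['o']));return q[:2]/q[2]
def blobs(c,lo,hi,roi,amin=40,k=3,redwrap=False):
    u0,v0,u1,v1=roi;h=cv2.cvtColor(c['img'],cv2.COLOR_BGR2HSV)
    m=cv2.inRange(h,lo,hi)
    if redwrap: m|=cv2.inRange(h,(172,lo[1],lo[2]),(180,hi[1],hi[2]))
    z=np.zeros_like(m);z[v0:v1,u0:u1]=m[v0:v1,u0:u1]
    if k: z=cv2.morphologyEx(z,cv2.MORPH_OPEN,np.ones((k,k)))
    cs=[x for x in cv2.findContours(z,cv2.RETR_EXTERNAL,cv2.CHAIN_APPROX_NONE)[0] if cv2.contourArea(x)>amin]
    return sorted(cs,key=cv2.contourArea,reverse=True)
def rectw(c,cont,z):
    w=np.array([plane(c,p,z)[:2] for p in cont[:,0].astype(float)],np.float32)*1000
    (x,y),(a,b),t=cv2.minAreaRect(w)
    if a<b:a,b,t=b,a,t+90
    return x,y,a,b,(t+90)%180-90   # mm, long side a, its angle in world deg
def go(P,axis=None):
    """needed shift in tool units (200mm) to TCP P (m), turn units so tool y is along world angle axis deg"""
    s=read_state();M=R.from_quat(s['eef_rot']).as_matrix()
    d=M.T@(np.array(P)-s['ee_pos'])/.2
    print('ee',s['ee_pos'].round(4),'need',d.round(3),'|d|',np.linalg.norm(d).round(3))
    if axis is not None:
        a=np.degrees(np.arctan2(M[1,1],M[0,1]));e=(axis-a+90)%180-90
        print('tool y at',a.round(1),'yaw units',(-e/90).round(3),'alt',((-e+180*np.sign(e))/90).round(3))
E
python3 - <<'E'
from h import *
t,s=shot('top'),shot('side')
np.set_printoptions(precision=4,suppress=True)
for n,c,roi in(('t',t,(230,140,360,265)),('s',s,(260,190,420,305))):
    r=blobs(c,(0,150,90),(8,255,255),roi,300,redwrap=True)
    print(n,'red',[(cv2.contourArea(x),cv2.approxPolyDP(cv2.convexHull(x),4,True)[:,0].tolist()) for x in r], rectw(c,r[0],.035))
    o=blobs(c,(12,40,140),(30,170,255),roi,30,0);print(' off',[(np.round(cv2.minAreaRect(x)[0],1).tolist(),cv2.contourArea(x),np.round(rectw(c,x,.049),1).tolist()) for x in o])
for n,c,roi in(('t',t,(385,240,460,315)),('s',s,(285,335,385,420))):
    o=blobs(c,(0,0,110),(180,70,255),roi,100,0);print(n,'marble',[(np.round(cv2.minAreaRect(x)[0],1).tolist(),cv2.contourArea(x),np.round(rectw(c,x,.026),1).tolist()) for x in o])
h=lambda c,p:cv2.cvtColor(c['img'],cv2.COLOR_BGR2HSV)[p[1],p[0]]
print(h(t,(412,193)),h(t,(405,180)),h(t,(388,190)),h(t,(290,198)),h(t,(290,165)))
for n,a,b in(('peg',(251,237),(286,167)),('cap',(498,194),(464,347)),('rib',(412,193),(411,316)),('hinge',(141,176),(292,118))):print(n,tri(t,a,s,b))
for k,(im,b) in dict(a=(t['img'][140:270,230:450],0),b=(s['img'][150:420,255:495],0)).items():pass
v=np.vstack([cv2.resize(t['img'][140:320,230:530],(800,480),interpolation=2)]);cv2.imwrite('pics/tz.png',v)
v=cv2.resize(s['img'][150:420,260:500],None,fx=2.2,fy=2.2,interpolation=2);cv2.imwrite('pics/sz.png',v)
E
```

```text
t red [(6177.5, [[341, 177], [347, 248], [267, 256], [245, 218], [243, 185]])] (568.9547119140625, 69.13387298583984, 245.7922821044922, 182.13902282714844, -84.8032898902893)
 off [([291.5, 166.6], 2338.0, [691.5, 77.0, 230.1, 64.5, -84.8]), ([259.7, 199.1], 164.5, [611.7, 154.0, 59.4, 19.4, -80.2]), ([323.4, 197.5], 160.0, [616.3, -1.5, 57.9, 19.4, 77.7]), ([312.4, 218.4], 157.5, [565.0, 24.8, 57.7, 19.2, 80.8]), ([293.5, 198.3], 157.5, [613.8, 71.4, 58.1, 18.9, -80.2])]
s red [(5152.5, [[328, 208], [379, 263], [318, 302], [271, 245], [269, 234]])] (564.8359985351562, 63.661285400390625, 255.6597137451172, 193.43283081054688, -84.72467947006226)
 off [([366.0, 233.5], 1118.5, [680.9, 59.6, 202.4, 51.6, -85.2]), ([339.4, 239.6], 159.5, [612.5, 67.0, 65.7, 24.2, -83.1]), ([355.7, 258.6], 152.5, [615.1, -5.4, 66.2, 21.0, 76.5]), ([331.5, 259.0], 152.0, [563.8, 20.4, 64.9, 21.0, 80.4]), ([411.6, 195.4], 151.5, [863.4, 117.4, 82.4, 31.3, -84.5]), ([322.8, 219.8], 146.0, [609.1, 150.1, 68.1, 25.4, -83.8]), ([412.5, 301.5], 32.5, [660.9, -176.9, 30.3, 14.0, -28.0])]
t marble [([438.4, 275.0], 632.5, [429.2, -284.9, 133.1, 31.7, -4.4]), ([404.6, 278.4], 615.0, [420.2, -202.0, 133.4, 30.9, 8.2])]
s marble [([345.6, 392.8], 1093.0, [428.0, -290.8, 134.5, 38.2, -4.3]), ([321.9, 362.9], 989.0, [419.1, -208.2, 137.4, 38.8, 8.5]), ([292.0, 341.5], 130.5, [386.0, -131.6, 33.2, 30.0, 63.8])]
[ 15 151 160] [ 15 150 161] [ 16 113 163] [ 19  94 185] [ 15 150 162]
peg (array([0.5112, 0.1395, 0.26  ]), np.float64(1.8937323611663932))
cap (array([ 0.6111, -0.3844,  0.1789]), np.float64(1.7762524836858788))
rib (array([ 0.6275, -0.2155,  0.062 ]), np.float64(2.2142646608828014))
hinge (array([0.6431, 0.3876, 0.2041]), np.float64(1.0950764251408776))
```

View pics/tz.png

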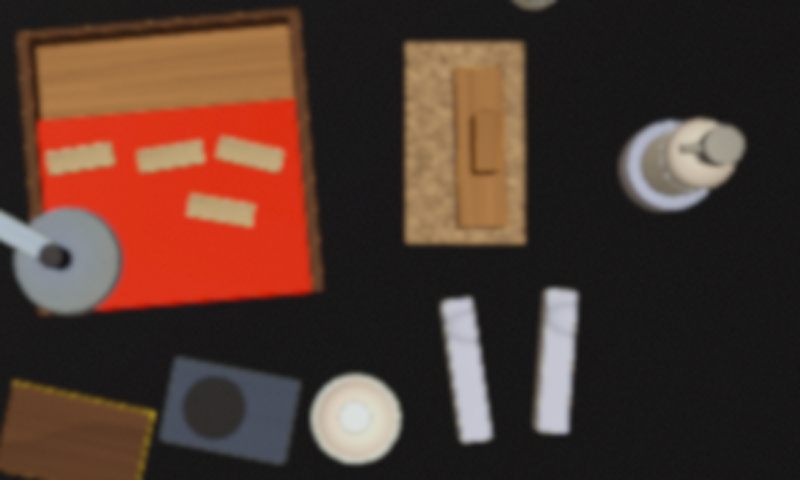

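View pics/sz.png

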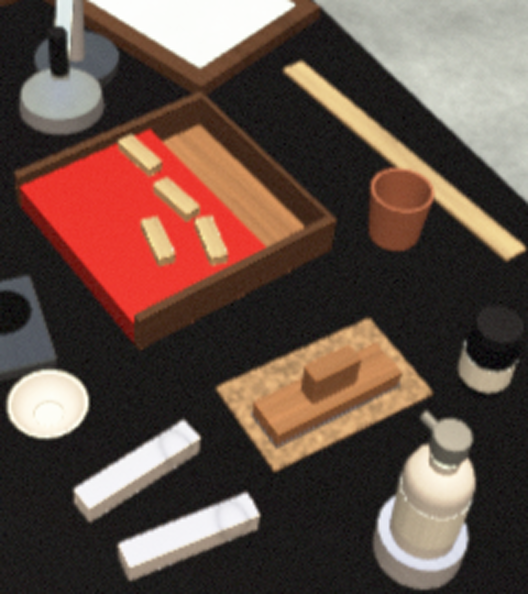

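The crops show 4 offcuts on the red top, 2 weights, the scraper upright with its rib at zoomed (485,140), and the peg beside the arm end at (52,257). The board is centred at about (0.569,0.069) with a yaw of 5.2°. Next I'll go above the peg.

```bash
python3 -m crank '0 0 -.2 0 1;0 0 -.2 0 1;0 0 -.2 0 1;0 0 -.13 0 1'; python3 -m crank '-.18 -.124 0 0 1;-.18 -.124 0 0 1;-.18 -.124 0 0 1;-.18 -.124 0 0 1;-.18 -.124 0 0 1;-.18 -.124 0 0 1;-.18 -.124 0 0 1;-.18 -.124 0 0 1;-.18 -.124 0 0 1;-.18 -.124 0 0 1' ; python3 -m crank '0 0 0 0 1;0 0 0 0 1;0 0 0 0 1'
python3 - <<'E'
from h import *
c=shot('wrist','w1');go((.511,.1395,.345));print(c['o'],proj(c,(.511,.1395,.265)))
E
```

```text
time: 0.65
ee_pos: [0.278, 0.5601, 0.3507]
eef_rot: [0.228, 0.974, 0.002, 0.0]
ft_force: [1.1, -0.1, -0.1]
width: 0.0872
grip_force: 0.0
time: 1.65
ee_pos: [0.4906, 0.1759, 0.3475]
eef_rot: [0.228, 0.974, 0.0, 0.0]
ft_force: [1.3, 0.7, -0.3]
width: 0.0873
grip_force: 0.0
time: 1.95
ee_pos: [0.4895, 0.1788, 0.3472]
eef_rot: [0.228, 0.974, 0.0, -0.0]
ft_force: [-0.2, 0.3, -0.0]
width: 0.0867
grip_force: 0.0
ee [0.4895 0.179  0.3472] need [-0.184 -0.13   0.011] |d| 0.225
[0.42561642 0.20964255 0.53172134] [281.49347619 289.65692605]
```

View pics/w1.png

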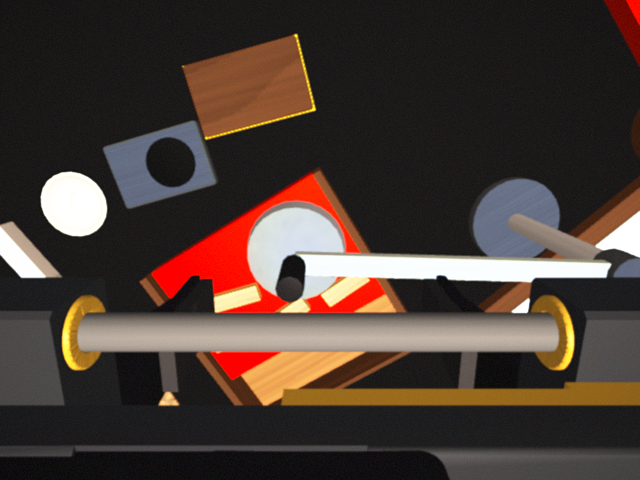

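The wrist view shows the peg's top at about (290,287) and the head disc at (297,250). No extra offcut is visible near the head.

Run:
```python
from h import *
c=shot('wrist');t=shot('top')
h=blobs(c,(0,0,0),(180,255,45),(265,250,318,318),30,0);print([(cv2.boundingRect(x),cv2.contourArea(x)) for x in h])
for z in(.26,.265):print(plane(c,(290.5,287),z),plane(t,(250,236.5),z))
print(tri(c,(290.5,287),t,(250,236.5)))
```

```text
[((278, 256, 27, 32), 443.5)]
[0.51363488 0.14492164 0.26      ] [0.51138704 0.14194581 0.26      ]
[0.51201391 0.14611562 0.265     ] [0.51118185 0.14112652 0.265     ]
(array([0.51292519, 0.1433872 , 0.25755858]), np.float64(3.5218400233866696))
```

```bash
python3 -m crank '-.18 -.107 0 0 1;0 0 0 0 1;0 0 .15 0 1;0 0 .15 0 1;0 0 .15 0 1;0 0 .15 0 1;0 0 0 0 1;0 0 0 0 1' ; python3 -m crank '0 0 0 0 -1;0 0 0 0 -1;0 0 0 0 -1;0 0 0 0 -1;0 0 0 0 -1;0 0 0 0 -1;0 0 0 0 -1;0 0 0 0 -1' 15
```

```text
time: 2.9
ee_pos: [0.5127, 0.143, 0.2281]
eef_rot: [0.228, 0.974, 0.0, -0.0]
ft_force: [1.1, -0.7, 0.8]
width: 0.0872
grip_force: 0.0
time: 3.7
ee_pos: [0.5128, 0.1424, 0.2273]
eef_rot: [0.228, 0.974, 0.0, -0.0]
ft_force: [-0.4, -0.1, -0.2]
width: 0.0311
grip_force: 0.0
```

```bash
python3 -m crank '0 0 0 0 -1;0 0 0 0 -1;0 0 0 0 -1;0 0 0 0 -1' 15;  python3 -m crank '.105 .012 0 0 -1;.105 .012 0 0 -1;.102 .027 0 0 -1;.102 .027 0 0 -1' ;python3 -m crank '.097 .043 0 0 -1;.097 .043 0 0 -1;.089 .058 0 0 -1;.089 .058 0 0 -1;.078 .071 0 0 -1;.078 .071 0 0 -1;0 0 0 0 -1;0 0 0 0 -1;0 0 0 0 -1'
```

```text
time: 4.1
ee_pos: [0.5135, 0.1452, 0.2274]
eef_rot: [0.227, 0.974, 0.002, 0.001]
ft_force: [6.3, 9.0, -4.8]
width: 0.0195
grip_force: 15.0
time: 4.5
ee_pos: [0.4472, 0.1966, 0.2275]
eef_rot: [0.228, 0.974, 0.003, 0.002]
ft_force: [23.2, 19.1, -18.3]
width: 0.0192
grip_force: 15.0
time: 5.4
ee_pos: [0.3843, 0.3026, 0.2279]
eef_rot: [0.229, 0.973, 0.002, 0.002]
ft_force: [11.7, 5.3, -5.2]
width: 0.0195
grip_force: 15.0
```

```bash
python3 -m crank '0 0 0 0 1;0 0 0 0 1;0 0 0 0 1;0 0 0 0 1;0 0 0 0 1;0 0 -.1 0 1;0 0 -.2 0 1;0 0 -.2 0 1;0 0 -.2 0 1;0 0 -.15 0 1'; python3 -m crank '-.155 -.125 0 0 1;-.155 -.125 0 0 1;-.155 -.125 0 0 1;-.155 -.125 0 0 1;-.155 -.125 0 0 1;-.155 -.125 0 0 1;-.155 -.125 0 0 1;0 0 0 0 1;0 0 0 0 1'
python3 - <<'E'
from h import *
c=shot('wrist','w2');t=shot('top','top2');s=shot('side','side2')
for n,c,roi in(('t',t,(375,140,440,245)),('s',s,(350,290,470,370))):
    for lo in((8,130,60),(8,60,60)):
        o=blobs(c,lo,(25,255,255),roi,100,3);print(n,[(np.round(cv2.minAreaRect(x)[0],1).tolist(),cv2.contourArea(x),np.round(rectw(c,x,.025 if lo[1]>100 else .003),1).tolist()) for x in o])
c=np.hstack([cv2.resize(t['img'][130:330,220:460],(480,400)),cv2.resize(s['img'][280:390,340:480],(320,251))[:251].repeat(1,0) if 0 else cv2.copyMakeBorder(cv2.resize(s['img'][280:380,340:440],(320,320)),0,80,0,0,0)])
cv2.imwrite('pics/mix2.png',c)
E
```

```text
time: 6.4
ee_pos: [0.3816, 0.3018, 0.4]
eef_rot: [0.228, 0.974, 0.001, 0.001]
ft_force: [1.6, 1.3, 0.3]
width: 0.0852
grip_force: 0.0
time: 7.3
ee_pos: [0.4982, 0.048, 0.3972]
eef_rot: [0.229, 0.973, 0.0, -0.0]
ft_force: [0.1, 0.3, -0.2]
width: 0.0871
grip_force: 0.0
t [([409.8, 195.0], 1077.5, [626.5, -215.0, 149.8, 47.5, 1.4])]
t [([404.0, 193.5], 3476.5, [633.0, -203.7, 194.9, 115.9, 0.1])]
s [([407.2, 325.9], 1435.5, [625.6, -212.2, 157.3, 63.6, 1.3])]
s [([407.1, 327.3], 3612.0, [634.4, -202.7, 194.7, 116.1, 0.2])]
```

View pics/mix2.png

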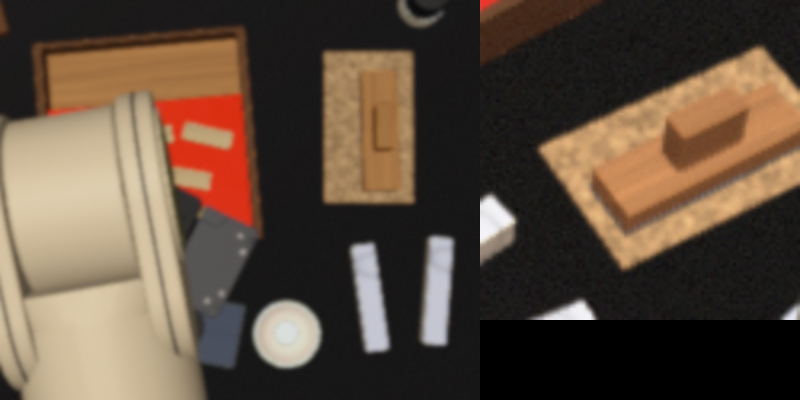

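The board, scraper and mat are unobscured in the top view. The scraper's foot is centred at about (410,195) in the top image, so it sits at (0.6265,-0.2145) with its long axis at 1.4°, upright.

```bash
python3 -m crank '0 0 0 -.078 1;0 0 0 -.077 1;0 0 0 -.077 1;0 0 0 -.077 1;0 0 0 0 1'; python3 -m crank '-.087 -.19 0 0 1;-.087 -.19 0 0 1;-.087 -.19 0 0 1;-.087 -.19 0 0 1;-.087 -.19 0 0 1;-.087 -.19 0 0 1;-.087 -.19 0 0 1;0 0 .2 0 1;0 0 .2 0 1;0 0 .2 0 1'; python3 -m crank '0 0 .2 0 1;0 0 .2 0 1;0 0 .1 0 1;0 0 0 0 1;0 0 0 0 1;0 0 0 0 1'
python3 - <<'E'
from h import *
c=shot('wrist','w3');go((.6265,-.2145,.034),91.4);print(proj(c,(.6265,-.2145,.068)),read_state()['joint_positions'].round(2))
E
```

```text
time: 7.95
ee_pos: [0.4979, 0.0497, 0.3974]
eef_rot: [-0.014, 1.0, 0.0, 0.0]
ft_force: [-0.9, 0.3, 0.2]
width: 0.087
grip_force: 0.0
time: 8.95
ee_pos: [0.6267, -0.2139, 0.2755]
eef_rot: [-0.011, 1.0, 0.0, -0.0]
ft_force: [0.3, -0.2, 0.8]
width: 0.0872
grip_force: 0.0
time: 9.55
ee_pos: [0.6274, -0.2144, 0.1793]
eef_rot: [-0.012, 1.0, -0.0, 0.001]
ft_force: [0.5, 0.7, -0.9]
width: 0.0868
grip_force: 0.0
ee [ 0.6274 -0.2145  0.1792] need [0.006 0.001 0.726] |d| 0.726
tool y at 91.4 yaw units -0.0 alt 2.0
[318.19662918 226.32415374] [-0.15  0.47  0.58  1.41 -0.26  1.34  2.03]
```

View pics/w3.png

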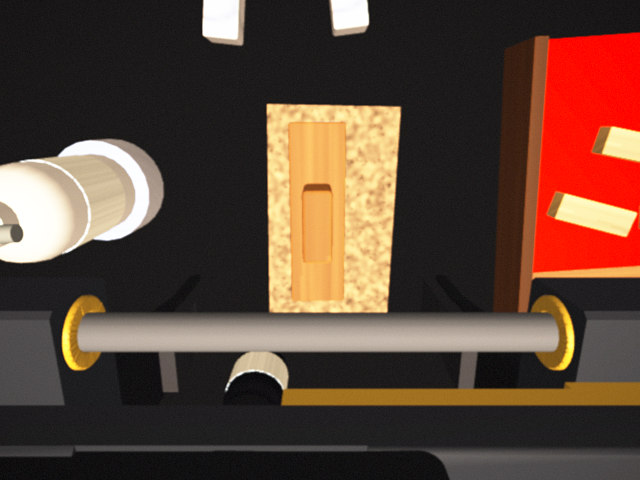

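The wrist view puts the rib top at (317,227), which matches the projection at (318,226). I'll descend and grip.

```bash
python3 -m crank '0 0 .2 0 1;0 0 .2 0 1;0 0 .2 0 1;0 0 .1 0 1;0 0 .02 0 1;0 0 0 0 1;0 0 0 0 1'; python3 -m crank '0 0 0 0 -1;0 0 0 0 -1;0 0 0 0 -1;0 0 0 0 -1;0 0 0 0 -1;0 0 0 0 -1;0 0 0 0 -1;0 0 0 0 -1;0 0 0 0 -1;0 0 0 0 -1' 55; python3 -m crank '0 0 0 0 -1;0 0 0 0 -1;0 0 -.1 0 -1;0 0 -.2 0 -1;0 0 -.2 0 -1;0 0 -.2 0 -1;0 0 -.05 0 -1;0 0 0 0 -1;0 0 0 0 -1'
```

```text
time: 10.3
ee_pos: [0.6278, -0.2149, 0.0355]
eef_rot: [-0.012, 1.0, -0.0, 0.001]
ft_force: [-0.3, -0.8, 0.4]
width: 0.0867
grip_force: 0.0
time: 11.3
ee_pos: [0.6264, -0.2145, 0.0333]
eef_rot: [-0.012, 1.0, -0.0, 0.0]
ft_force: [0.4, -0.6, 0.0]
width: 0.0213
grip_force: 55.0
time: 12.2
ee_pos: [0.6257, -0.2138, 0.1815]
eef_rot: [-0.012, 1.0, 0.0, -0.001]
ft_force: [-0.2, -0.5, -3.4]
width: 0.0214
grip_force: 55.0
```

```bash
python3 -m crank '0 0 0 .087 -1;0 0 0 .087 -1;0 0 0 .087 -1;0 0 0 .087 -1;0 0 0 .087 -1;0 0 0 .087 -1;0 0 0 .087 -1;0 0 0 .087 -1;0 0 0 .087 -1;0 0 0 .087 -1' ;python3 -m crank '0 0 0 .088 -1;0 0 0 0 -1;.175 -.066 0 0 -1;.175 -.066 0 0 -1;.175 -.066 0 0 -1;.175 -.066 0 0 -1;.175 -.066 0 0 -1;.175 -.066 0 0 -1;.175 -.066 0 0 -1;0 0 0 0 -1';python3 -m crank '0 0 .15 0 -1;0 0 .15 0 -1;0 0 .15 0 -1;0 0 0 0 -1;0 0 0 0 -1'
python3 - <<'E'
from h import *
go((.511,.0226,.067),5.2);print(read_state()['joint_positions'].round(2))
shot('wrist','w4');shot('side','s4')
E
```

```text
time: 13.2
ee_pos: [0.6254, -0.2139, 0.1808]
eef_rot: [0.624, 0.781, -0.001, -0.002]
ft_force: [0.4, -0.8, -2.9]
width: 0.0218
grip_force: 55.0
time: 14.2
ee_pos: [0.51, 0.0269, 0.1821]
eef_rot: [0.67, 0.743, -0.0, -0.002]
ft_force: [0.6, -0.3, -2.9]
width: 0.0217
grip_force: 55.0
time: 14.7
ee_pos: [0.512, 0.0206, 0.0935]
eef_rot: [0.674, 0.739, -0.001, 0.0]
ft_force: [0.4, -0.4, -2.6]
width: 0.0217
grip_force: 55.0
ee [0.512  0.0206 0.0935] need [ 0.011 -0.004  0.132] |d| 0.133
tool y at 5.3 yaw units 0.001 alt -1.999
[-0.93  0.24  0.9   1.92 -0.21  1.08  0.15]
```

View pics/w4.png

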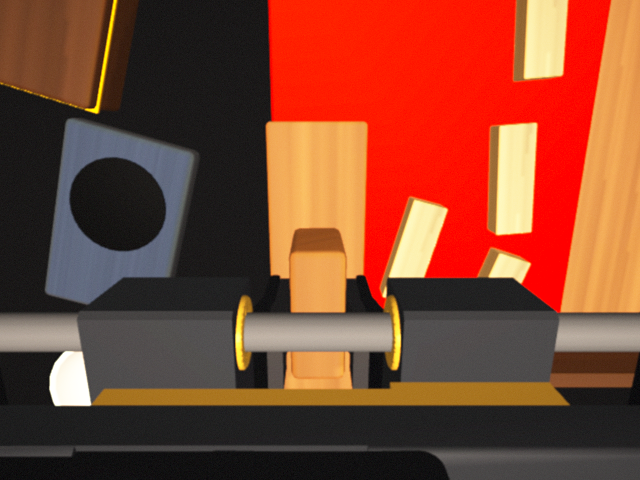

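The wrist view shows the foot parallel to the red top's near edge, with all 4 offcuts ahead of it; the nearest is at (415,245). I'll lower slowly until it touches.

```bash
python3 -m crank '.01 -.004 .06 0 -1;0 0 .055 0 -1;0 0 0 0 -1;0 0 0 0 -1'; python3 -m crank '0 0 .008 0 -1;0 0 0 0 -1;0 0 0 0 -1' |sed -n '2p;4p'; python3 -m crank '0 0 .008 0 -1;0 0 0 0 -1;0 0 0 0 -1'|sed -n '2p;4p'; python3 -m crank '0 0 .008 0 -1;0 0 0 0 -1;0 0 0 0 -1'|sed -n '2p;4p'
```

```text
time: 15.2
ee_pos: [0.511, 0.0231, 0.0701]
eef_rot: [0.674, 0.738, -0.0, -0.0]
ft_force: [-0.6, 0.1, -2.0]
width: 0.0211
grip_force: 55.0
ee_pos: [0.5114, 0.0232, 0.0689]
ft_force: [-0.1, -0.4, -2.7]
ee_pos: [0.5113, 0.0232, 0.0671]
ft_force: [-0.4, 0.3, -2.8]
ee_pos: [0.5112, 0.0232, 0.0655]
ft_force: [0.3, -1.1, -2.5]
```

```bash
python3 -m crank '0 .05 0 0 -1;0 .05 0 0 -1;0 .05 0 0 -1;0 .05 0 0 -1;0 .05 0 0 -1;0 .05 0 0 -1;0 .05 0 0 -1;0 .05 0 0 -1;0 .05 0 0 -1;0 .05 0 0 -1'; python3 -m crank '0 .05 0 0 -1;0 .05 0 0 -1;0 .05 0 0 -1;0 .05 0 0 -1;0 .05 0 0 -1;0 .04 0 0 -1;0 0 0 0 -1;0 0 0 0 -1'
python3 - <<'E'
from h import *
shot('wrist','w5')
E
```

```text
time: 17.1
ee_pos: [0.6117, 0.0324, 0.0655]
eef_rot: [0.674, 0.738, 0.0, -0.0]
ft_force: [-0.6, 1.1, -1.7]
width: 0.0215
grip_force: 55.0
time: 17.9
ee_pos: [0.6686, 0.0373, 0.0654]
eef_rot: [0.674, 0.738, -0.0, -0.0]
ft_force: [0.0, 0.7, -1.9]
width: 0.0215
grip_force: 55.0
```

View pics/w5.png

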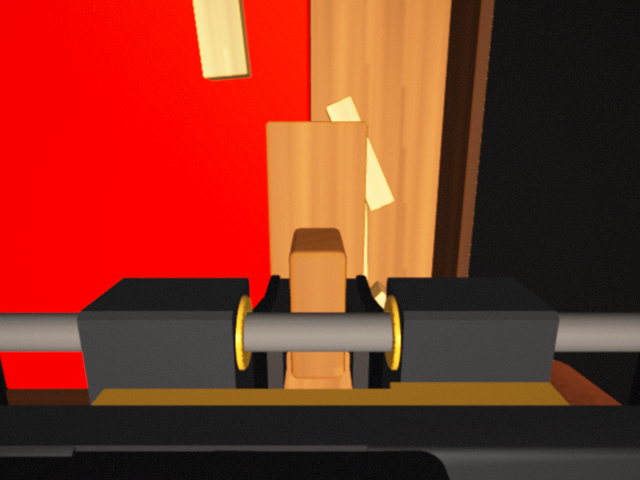

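Three offcuts are over the edge into the trough; one remains on the red top at (222,40). Next is the left lane.

```bash
python3 -m crank '0 0 -.1 0 -1;0 0 -.1 0 -1;0 0 -.05 0 -1;0 -.2 0 0 -1;0 -.2 0 0 -1;0 -.2 0 0 -1;0 -.19 0 0 -1;.2 0 0 0 -1;.2 0 0 0 -1;.015 0 0 0 -1' |head -2; python3 -m crank '0 0 .1 0 -1;0 0 .1 0 -1;0 0 .04 0 -1;0 0 .01 0 -1;0 0 0 0 -1;0 0 0 0 -1'
python3 - <<'E'
from h import *
P=[.569-.062*.9959-.041*.0906,.069-.062*.0906+.041*.9959,.0655];print(P);go(P,5.2)
E
```

```text
time: 18.95
ee_pos: [0.5025, 0.1119, 0.1154]
time: 19.55
ee_pos: [0.5042, 0.1057, 0.066]
eef_rot: [0.675, 0.738, 0.0, 0.0]
ft_force: [0.0, 0.2, -2.3]
width: 0.0215
grip_force: 55.0
[0.5035396, 0.10421470000000001, 0.0655]
ee [0.5042 0.1057 0.066 ] need [-0.007 -0.004  0.002] |d| 0.009
tool y at 5.2 yaw units -0.0 alt 2.0
```

```bash
python3 -m crank '-.007 .05 .002 0 -1;0 .05 0 0 -1;0 .05 0 0 -1;0 .05 0 0 -1;0 .05 0 0 -1;0 .05 0 0 -1;0 .05 0 0 -1;0 .05 0 0 -1;0 .05 0 0 -1;0 .05 0 0 -1'; python3 -m crank '0 .05 0 0 -1;0 .05 0 0 -1;0 .05 0 0 -1;0 .05 0 0 -1;0 .05 0 0 -1;0 .04 0 0 -1;0 0 0 0 -1;0 0 0 0 -1;0 0 -.1 0 -1;0 0 -.2 0 -1'; python3 -m crank '0 -.1 -.2 0 -1;0 -.2 -.1 0 -1;0 -.24 0 0 -1;-.1 -.22 0 0 -1;-.15 -.15 0 0 -1;-.2 0 0 0 -1;-.2 0 0 0 -1;0 0 0 0 -1;0 0 0 0 -1';python3 - <<'E'
from h import *
c=shot('wrist','w6');t=shot('top','t6');s=shot('side','s6');read=read_state();print(read['ee_pos'])
cv2.imwrite('pics/m6.png',np.hstack([cv2.resize(t['img'][130:270,220:360],(400,400)),cv2.resize(s['img'][180:320,260:420],(457,400))])[:,:800])
E
```

```text
time: 20.55
ee_pos: [0.6051, 0.1131, 0.0715]
eef_rot: [0.675, 0.738, 0.001, -0.001]
ft_force: [-17.4, -2.5, 58.4]
width: 0.0241
grip_force: 75.9
time: 21.55
ee_pos: [0.6589, 0.1188, 0.1228]
eef_rot: [0.674, 0.738, -0.002, -0.002]
ft_force: [-0.2, -0.1, -0.7]
width: 0.0005
grip_force: 0.0
time: 22.45
ee_pos: [0.4914, -0.0275, 0.1851]
eef_rot: [0.675, 0.738, 0.0, -0.0]
ft_force: [1.0, 0.5, -0.2]
width: 0.0004
grip_force: 0.0
[ 0.4916028  -0.02584376  0.18492674]
```

View pics/m6.png

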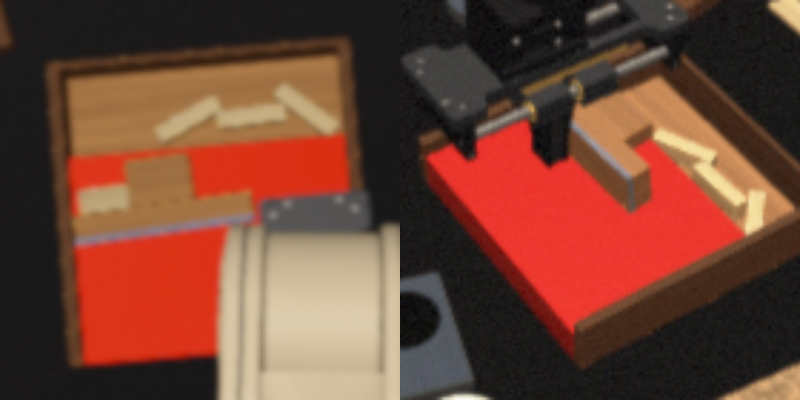

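The top crop (left) shows that the grip slackened and the scraper tipped. It lies on its side on the red top (foot strip from (75,235) to (250,205)), with its rib pointing to the trough and offcut A (100,200) beside the rib's left end. The other 3 offcuts are in the trough. I'll measure this before recovering.

Run:
```python
from h import *
np.set_printoptions(precision=4,suppress=True)
bx,by=np.array([.9959,.0906]),np.array([-.0906,.9959]);O=np.array([.569,.069])
def B(P): d=P[:2]-O;return np.round([d@bx*1e3,d@by*1e3],1)
t=shot('top');w=shot('wrist')
for n,c,roi in(('t',t,(243,182,310,218)),('w',w,(0,0,640,300))):
    for nm,lo,hi,z in(('wood',(9,115,50),(22,255,255),.07),('off',(15,30,120),(30,113,255),.049),('blue',(100,10,60),(140,140,255),.06)):
        for x in blobs(c,lo,hi,roi,25 if n=='t' else 400,0)[:4]:
            r=cv2.boxPoints(cv2.minAreaRect(x));print(n,nm,cv2.contourArea(x),cv2.approxPolyDP(x,2,True)[:,0].tolist() if len(x)<900 else '',[B(plane(c,p,z)).tolist() for p in r])
print(proj(w,(.6,.1,.08)))
```

```text
t wood 781.5 [[307, 197], [288, 199], [284, 184], [264, 186], [264, 193], [255, 195], [263, 195], [263, 203], [249, 204], [247, 198], [252, 196], [249, 196], [245, 206], [243, 196], [243, 217], [247, 211], [308, 203]] [[69.6, 129.8], [90.4, -29.7], [28.2, -37.9], [7.4, 121.2]]
t off 90.5 [[264, 197], [250, 197], [249, 203], [263, 202]] [[59.9, 106.2], [56.7, 69.6], [39.6, 71.0], [42.8, 107.6]]
t off 66.5 [[301, 209], [299, 217], [309, 217], [309, 210]] [[17.7, -13.0], [15.6, -37.2], [-3.9, -35.6], [-1.8, -11.4]]
w wood 35361.5  [[-88.9, 61.5], [120.2, 61.6], [157.1, -123.3], [-89.1, -123.6]]
w wood 4605.0 [[73, 0], [72, 13], [75, 21], [181, 56], [194, 56], [206, 0], [196, 2], [184, 56], [76, 21], [74, 18], [181, 51], [193, 0]] [[-245.9, 61.4], [-159.3, 61.4], [-161.6, 27.3], [-251.1, 27.2]]
w wood 2021.5 [[464, 0], [459, 152], [471, 156], [478, 1]] [[12.2, -37.2], [6.6, 61.8], [16.4, 61.5], [22.9, -37.5]]
w off 1191.5 [[576, 44], [572, 48], [570, 78], [585, 123], [599, 117], [580, 45]] [[85.9, 36.5], [98.1, 39.8], [122.0, -11.6], [109.4, -15.2]]
w off 1171.5 [[579, 119], [563, 121], [556, 193], [572, 191]] [[96.5, -66.9], [94.4, -10.7], [107.2, -12.0], [109.9, -68.4]]
w off 1064.5 [[584, 185], [533, 231], [532, 239], [538, 245], [593, 194]] [[80.0, -100.4], [116.9, -59.4], [126.4, -68.1], [89.6, -109.6]]
w blue 13177.5 [[160, 62], [155, 74], [133, 202], [219, 226], [250, 91]] [[-232.4, -74.7], [-197.8, 25.9], [-132.2, 11.7], [-161.3, -91.6]]
w blue 983.5 [[486, 0], [480, 0], [473, 157], [479, 156]] [[25.8, -38.9], [20.4, 64.4], [25.5, 64.2], [31.4, -39.1]]
[505.5747  53.4306]
```

View pics/w6.png

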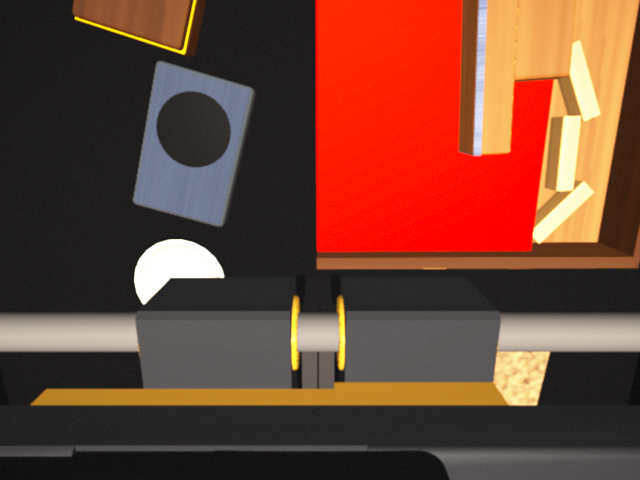

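The wrist view shows the scraper on its side: the top strip is at u 480–512 and its right end at v≈155. The rib goes off towards the trough above v=78, and the three swept offcuts lie in the trough. I'll lift the scraper by the free right part of its foot, away from the offcut.

Run:
```python
from h import *
bx,by=np.array([.9959,.0906]),np.array([-.0906,.9959]);O=np.array([.569,.069])
def B(P): d=P[:2]-O;return np.round([d@bx*1e3,d@by*1e3],1)
t=shot('top');w=shot('wrist');print(w['K'][0])
for p in((473,156),(480,156),(512,153),(480,0),(486,0),(513,78),(515,0)):print(p,B(plane(w,p,.08)),B(plane(w,p,.0685)))
for p in((307,197),(308,203),(288,199),(284,184),(264,186),(247,211)):print('t',p,B(plane(t,p,.08)),B(plane(t,p,.0685)))
print(tri(w,(512,154),t,(307,197)),tri(w,(473,156),t,(308,205)))
```

```text
[416.51023694   0.         317.65943725]
(473, 156) [ 19.1 -37.2] [ 23.3 -38. ]
(480, 156) [ 23.9 -37.2] [ 28.3 -38. ]
(512, 153) [ 45.5 -35.2] [ 50.8 -35.9]
(480, 0) [14.2 58.6] [18.3 61.6]
(486, 0) [18.  58.6] [22.1 61.6]
(513, 78) [40.4 12.9] [45.4 14.1]
(515, 0) [36.1 58.6] [41.  61.6]
t (307, 197) [ 41.5 -36.1] [ 42.9 -35.7]
t (308, 203) [ 27.  -37.3] [ 28.3 -36.9]
t (288, 199) [40.6  9.3] [42.  10.2]
t (284, 184) [77.1 15.9] [78.9 16.9]
t (264, 186) [76.5 63.8] [78.2 65.3]
t (247, 211) [ 20.4 109. ] [ 21.6 110.8]
(array([0.61243751, 0.03691273, 0.09089357]), np.float64(1.5174147038002097)) (array([0.59526731, 0.03404011, 0.0702255 ]), np.float64(1.45594937712527))
```

```bash
python3 -m crank '.092 .146 0 0 1;.092 .146 0 0 1;.092 .146 0 0 1;.092 .146 0 0 1;0 0 0 0 1;0 0 0 0 1;0 0 0 0 1;0 0 0 0 1;0 0 .2 0 1;0 0 .2 0 1' 30; python3 -m crank '0 0 .15 0 1;0 0 .1 0 1;0 0 .015 0 1;0 0 0 0 1;0 0 0 0 1'; python3 -m crank '0 0 0 0 -1;0 0 0 0 -1;0 0 0 0 -1;0 0 0 0 -1;0 0 0 0 -1;0 0 0 0 -1;0 0 0 0 -1;0 0 0 0 -1;0 0 0 0 -1;0 0 0 0 -1' 30; python3 -m crank '0 0 0 0 -1;0 0 0 0 -1' 40
```

```text
time: 23.8
ee_pos: [0.602, 0.0568, 0.1056]
eef_rot: [0.674, 0.738, 0.002, 0.0]
ft_force: [0.3, 1.1, -0.6]
width: 0.0725
grip_force: 0.0
time: 24.3
ee_pos: [0.6023, 0.0567, 0.0537]
eef_rot: [0.674, 0.738, 0.001, 0.0]
ft_force: [-0.0, 0.1, 0.7]
width: 0.0869
grip_force: 0.0
time: 25.3
ee_pos: [0.6013, 0.0567, 0.0521]
eef_rot: [0.674, 0.738, -0.0, -0.0]
ft_force: [-0.6, -0.1, -0.2]
width: 0.0248
grip_force: 29.3
time: 25.5
ee_pos: [0.6014, 0.0567, 0.0521]
eef_rot: [0.674, 0.738, -0.0, -0.0]
ft_force: [-0.4, -0.6, -0.2]
width: 0.0247
grip_force: 39.2
```

```bash
python3 -m crank '0 0 -.05 0 -1;0 0 -.1 0 -1;0 0 -.1 0 -1;0 0 0 0 -1' 55; python3 -m crank '-.1 -.1 0 0 -1;-.1 -.1 0 0 -1;-.05 -.05 0 0 -1;0 0 0 0 -1;0 0 0 0 -1;0 0 .1 0 -1;0 0 .08 0 -1;0 0 0 0 -1;0 0 0 0 -1'; for i in 1 2 3 4; do python3 -m crank '0 0 .012 0 -1;0 0 0 0 -1;0 0 0 0 -1' | sed -n '2p;4p'; done
```

```text
time: 25.9
ee_pos: [0.6031, 0.0565, 0.105]
eef_rot: [0.674, 0.738, 0.002, 0.001]
ft_force: [0.8, 1.1, -2.6]
width: 0.0244
grip_force: 54.0
time: 26.8
ee_pos: [0.5562, 0.0026, 0.0659]
eef_rot: [0.674, 0.739, -0.0, -0.0]
ft_force: [-0.5, 0.4, -3.0]
width: 0.0244
grip_force: 54.0
ee_pos: [0.5564, 0.0024, 0.0641]
ft_force: [-0.9, -0.5, -2.3]
ee_pos: [0.5561, 0.0024, 0.0613]
ft_force: [0.1, -0.4, -2.1]
ee_pos: [0.5561, 0.0024, 0.0589]
ft_force: [-0.5, 0.4, -2.3]
ee_pos: [0.5561, 0.0024, 0.0564]
ft_force: [0.5, 0.1, -2.6]
```

```bash
for i in 1 2; do python3 -m crank '0 0 .01 0 -1;0 0 0 0 -1;0 0 0 0 -1' | sed -n '2p;4p'; done; python3 -m crank '0 0 .005 0 -1;0 0 0 0 -1;0 0 0 0 -1' | sed -n '2p;4p'
```

```text
ee_pos: [0.5561, 0.0024, 0.0545]
ft_force: [-0.1, 0.4, -2.0]
ee_pos: [0.5562, 0.0024, 0.0526]
ft_force: [-0.0, 0.0, -1.5]
ee_pos: [0.5564, 0.0023, 0.0519]
ft_force: [-1.2, -1.5, 4.3]
```

```bash
python3 -m crank '0 0 0 0 1;0 0 0 0 1;0 0 0 0 1;0 0 0 0 1;0 0 0 0 1;0 0 -.2 0 1;0 0 -.2 0 1;0 0 -.2 0 1;-.1 0 -.1 0 1;0 0 0 0 1'; python3 -m crank '0 0 0 0 1;0 0 0 0 1'|head -2;python3 - <<'E'
from h import *
bx,by=np.array([.9959,.0906]),np.array([-.0906,.9959]);O=np.array([.569,.069])
def B(P): d=P[:2]-O;return np.round([d@bx*1e3,d@by*1e3],1).tolist()
w=shot('wrist','w7')
for nm,lo,hi,z in(('wood',(9,115,50),(22,255,255),.075),('off',(15,30,120),(30,113,255),.049)):
  for x in blobs(w,lo,hi,(0,0,640,300),400,3)[:5]:
    a=cv2.approxPolyDP(x,4,True)[:,0];print(nm,cv2.contourArea(x),[(p.tolist(),B(plane(w,p.astype(float),z))) for p in a])
E
```

```text
time: 29.9
ee_pos: [0.5594, -0.0202, 0.1946]
eef_rot: [0.675, 0.737, 0.002, 0.002]
ft_force: [0.5, -0.9, -0.7]
width: 0.0858
grip_force: 0.0
time: 30.1
ee_pos: [0.5573, -0.0167, 0.1903]
wood 24302.5 [([592, 0], [156.2, 64.7]), ([583, 0], [150.4, 64.7]), ([555, 193], [150.6, -60.7]), ([551, 178], [146.2, -49.9]), ([541, 182], [139.4, -52.7]), ([547, 197], [145.2, -63.6]), ([553, 198], [149.7, -64.3]), ([541, 194], [140.6, -61.4]), ([543, 202], [142.8, -67.3]), ([553, 204], [150.3, -68.7]), ([541, 208], [142.0, -71.7]), ([541, 221], [143.3, -81.4]), ([550, 209], [148.7, -72.4]), ([548, 242], [150.8, -97.5]), ([546, 229], [147.9, -87.5]), ([538, 223], [141.3, -82.9]), ([542, 231], [145.1, -89.0]), ([537, 233], [141.6, -90.5]), ([537, 253], [143.7, -106.0]), ([522, 241], [131.3, -96.7]), ([531, 246], [138.5, -100.6]), ([531, 224], [136.3, -83.7]), ([525, 216], [131.1, -77.7]), ([534, 210], [137.1, -73.2]), ([527, 204], [131.4, -68.7]), ([533, 193], [134.7, -60.7]), ([536, 197], [137.3, -63.6]), ([536, 188], [136.4, -57.1]), ([529, 187], [131.3, -56.3]), ([538, 171], [136.2, -44.9]), ([53
[... 1586 characters left out ...]
2, 124], [141.5, -12.5]), ([560, 120], [146.6, -9.9]), ([557, 112], [143.8, -4.6]), ([564, 100], [147.4, 3.3]), ([569, 22], [143.3, 51.8]), ([574, 23], [146.7, 51.2]), ([569, 17], [142.9, 54.8])]
off 1216.0 [([486, 50], [100.5, 39.2]), ([474, 59], [92.4, 33.2]), ([500, 126], [116.5, -13.8]), ([511, 121], [124.4, -10.2])]
off 1072.5 [([478, 123], [99.7, -11.6]), ([474, 195], [102.0, -66.3]), ([488, 195], [113.0, -66.3]), ([493, 123], [111.0, -11.6])]
off 969.0 [([501, 188], [122.6, -60.8]), ([452, 234], [87.3, -98.0]), ([458, 246], [93.0, -108.1]), ([509, 198], [129.8, -68.7])]
off 753.0 [([409, 0], [43.1, 71.7]), ([409, 31], [44.2, 51.8]), ([434, 29], [62.0, 53.1]), ([434, 0], [60.7, 71.7])]
```

View pics/w7.png

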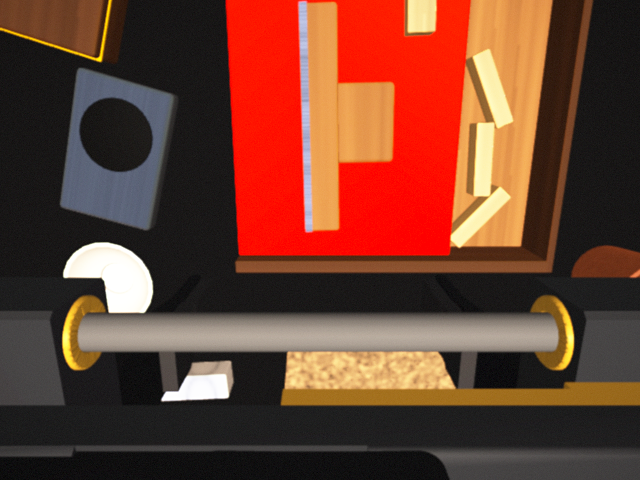

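The wrist view shows the scraper free on its side in mid-board: foot strip u 305–338, rib (338–393, 82–160). The remaining offcut is well away at (420,15). I'll pinch the rib's two ends lightly and roll the scraper upright about its lower near edge.

```bash
python3 -m crank '0 0 0 -.091 1;0 0 0 -.091 1;0 0 0 -.091 1;0 0 0 -.091 1;0 0 0 -.091 1;0 0 0 -.091 1;0 0 0 -.091 1;0 0 0 -.091 1;0 0 0 -.091 1;0 0 0 -.091 1'|head -1; python3 -m crank '0 0 0 -.09 1;0 0 0 0 1;-.09 .18 0 0 1;-.085 .186 0 0 1;0 0 0 0 1;0 0 .2 0 1;0 0 .2 0 1;0 0 0 0 1;0 0 0 0 1'
python3 - <<'E'
from h import *
go((.5855,.0593,.041),95.2)
E
```

```text
time: 31.15
time: 32.05
ee_pos: [0.5859, 0.0584, 0.1118]
eef_rot: [-0.044, 0.999, -0.0, -0.001]
ft_force: [-0.0, -0.8, 1.4]
width: 0.0872
grip_force: 0.0
ee [0.5859 0.0584 0.1118] need [0.001 0.005 0.354] |d| 0.354
tool y at 95.1 yaw units -0.002 alt 1.998
```

```bash
python3 -m crank '0 .004 .15 0 1;0 0 .12 0 1;0 0 .07 0 1;0 0 .014 0 1;0 0 0 0 1;0 0 0 0 1';python3 -m crank '0 0 0 0 -1;0 0 0 0 -1;0 0 0 0 -1;0 0 0 0 -1;0 0 0 0 -1;0 0 0 0 -1;0 0 0 0 -1;0 0 0 0 -1' 8
```

```text
time: 32.65
ee_pos: [0.5872, 0.0594, 0.0423]
eef_rot: [-0.045, 0.999, 0.0, 0.001]
ft_force: [0.3, 0.6, 0.5]
width: 0.0871
grip_force: 0.0
time: 33.45
ee_pos: [0.5862, 0.0593, 0.0408]
eef_rot: [-0.045, 0.999, 0.0, 0.0]
ft_force: [0.5, 0.1, 0.8]
width: 0.0546
grip_force: 8.0
```

```bash
python3 -m crank '.02 -.03 0 0 -1;.02 -.03 0 0 -1;.027 -.022 0 0 -1;.027 -.022 0 0 -1;.032 -.015 0 0 -1;.032 -.015 0 0 -1;0 0 0 0 -1;0 0 0 0 -1';  python3 -m crank '.035 -.006 0 0 -1;.035 -.006 0 0 -1;.035 .003 0 0 -1;.035 .003 0 0 -1;.033 .01 0 0 -1;.033 .01 0 0 -1;0 0 0 0 -1;0 0 0 0 -1'
python3 - <<'E'
from h import *
w=shot('wrist','w8');s=shot('side','s8')
cv2.imwrite('pics/m8.png',np.hstack([cv2.resize(w['img'],(400,300)),cv2.resize(s['img'][180:320,260:446],(400,300))]))
E
```

```text
time: 34.25
ee_pos: [0.5564, 0.0294, 0.0406]
eef_rot: [-0.045, 0.999, -0.0, -0.001]
ft_force: [-1.3, -1.5, 0.1]
width: 0.055
grip_force: 8.0
time: 35.05
ee_pos: [0.5151, 0.0292, 0.0406]
eef_rot: [-0.045, 0.999, 0.0, -0.001]
ft_force: [-0.8, 1.8, 1.3]
width: 0.055
grip_force: 8.0
```

View pics/m8.png

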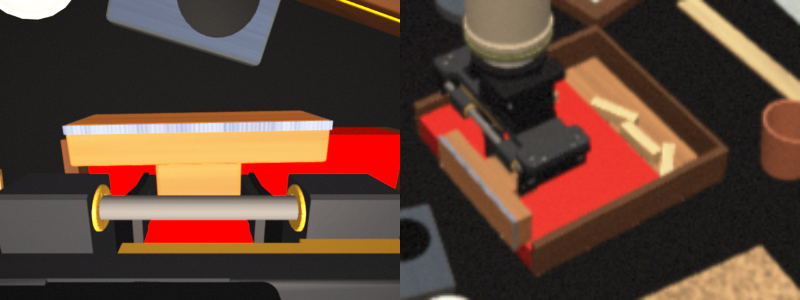

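I put the lift values in the tool-y column by mistake, so the scraper slid along the red top. In the picture it's still on its side in the grip, overhanging the near edge. I'll lift it with the light grip so it can swing, then bring it back over the board.

```bash
python3 -m crank '0 0 -.05 0 -1;0 0 -.05 0 -1;0 0 -.05 0 -1;0 0 -.05 0 -1;0 0 -.05 0 -1;0 0 0 0 -1;0 0 0 0 -1'
python3 - <<'E'
from h import *
w=shot('wrist','w9')
x=blobs(w,(9,115,50),(22,255,255),(100,120,540,300),400,3)
for c in x[:3]:print(cv2.contourArea(c),cv2.approxPolyDP(c,4,True)[:,0].tolist())
w8=dict(w,img=cv2.imread('pics/w8.png'))
for c in blobs(w8,(9,115,50),(22,255,255),(100,120,540,300),400,3)[:2]:print('before',cv2.contourArea(c),cv2.approxPolyDP(c,4,True)[:,0].tolist())
E
```

```text
time: 35.85
ee_pos: [0.5159, 0.029, 0.0909]
eef_rot: [-0.045, 0.999, 0.0, 0.0]
ft_force: [-0.4, 0.3, -2.3]
width: 0.0547
grip_force: 8.0
29012.5 [[128, 242], [150, 254], [152, 277], [175, 279], [177, 299], [178, 261], [252, 261], [251, 299], [384, 299], [383, 261], [465, 261], [506, 240], [501, 197], [133, 196]]
before 26353.0 [[526, 209], [106, 216], [100, 222], [104, 277], [139, 276], [140, 265], [248, 263], [250, 299], [385, 299], [387, 261], [519, 258]]
before 6106.0 [[522, 190], [480, 176], [151, 183], [108, 200]]
```

Run:
```python
from h import *
c=cams.camera('wrist');T=np.linalg.inv(c['mount'])
for rot in(0,20,45,70,90):
    a=np.radians(rot);o=[]
    for X,Z in((22.5,25),(22.5,0),(-22.5,25)):   # scraper x, z relative to axis at z=47
        x,z=X,Z-47   # upright: tool x = -board x ; rotate
        # rot=90: on its side, underside toward +tool x
        xr=x*np.cos(a)-z*np.sin(a);zr=x*np.sin(a)+z*np.cos(a)
        for Y in(-75,75):
            q=c['K']@(T@np.array([xr/1e3,Y/1e3,-.019-zr/1e3,1]))[:3];o.append((q[:2]/q[2]).round().astype(int).tolist())
    print(rot,o)
```

```text
0 [[157, 236], [479, 235], [175, 224], [461, 223], [166, 324], [470, 324]]
20 [[148, 227], [488, 227], [165, 199], [471, 199], [169, 302], [468, 302]]
45 [[134, 228], [502, 228], [147, 179], [489, 179], [168, 275], [468, 275]]
70 [[120, 244], [516, 244], [123, 179], [513, 179], [164, 251], [472, 251]]
90 [[111, 268], [525, 268], [102, 200], [535, 199], [157, 236], [479, 236]]
```

```bash
python3 -m crank '-.1 0 0 0 -1;-.1 0 0 0 -1;-.1 0 0 0 -1;-.05 0 0 0 -1;0 0 .05 0 -1;0 0 .05 0 -1;0 0 0 0 -1;0 0 0 0 -1' ; python3 -m crank '0 0 0 0 -1;0 0 0 0 -1;0 0 0 0 -1;0 0 0 0 -1' 4.5
cat > tilt.py <<'E'
from h import *
w=shot('wrist')
for c in blobs(w,(9,115,50),(22,255,255),(100,120,540,300),400,3)[:2]:print(cv2.contourArea(c),cv2.approxPolyDP(c,4,True)[:,0].tolist())
E
python3 tilt.py
```

```text
time: 36.75
ee_pos: [0.5846, 0.0351, 0.0703]
eef_rot: [-0.045, 0.999, 0.0, -0.001]
ft_force: [0.0, 0.0, -2.4]
width: 0.0546
grip_force: 8.0
time: 37.15
ee_pos: [0.5856, 0.0352, 0.071]
eef_rot: [-0.045, 0.999, 0.0, 0.0]
ft_force: [-0.2, -0.5, -1.9]
width: 0.0547
grip_force: 4.5
24886.0 [[118, 120], [136, 275], [155, 277], [158, 269], [159, 276], [172, 277], [176, 299], [214, 299], [231, 275], [251, 280], [252, 299], [384, 299], [385, 279], [399, 275], [421, 299], [459, 299], [461, 280], [474, 276], [480, 249], [466, 228], [185, 227], [169, 228], [162, 235], [159, 216], [153, 214], [158, 200], [155, 179], [149, 176], [155, 169], [150, 168], [153, 154], [146, 148], [151, 149], [148, 127], [141, 127], [139, 120]]
```

```bash
for i in 1 2 3 4 5; do python3 -m crank '0 0 .01 0 -1;0 0 0 0 -1;0 0 0 0 -1' | sed -n '2p;4p'; done; python3 tilt.py
```

```text
ee_pos: [0.5857, 0.0352, 0.069]
ft_force: [-1.4, 0.4, 2.8]
ee_pos: [0.5858, 0.0352, 0.0671]
ft_force: [-1.5, 0.4, 4.4]
ee_pos: [0.5857, 0.0352, 0.0649]
ft_force: [-0.8, 0.1, 4.5]
ee_pos: [0.5856, 0.0352, 0.0628]
ft_force: [-1.6, -0.4, 5.1]
ee_pos: [0.5855, 0.0352, 0.0607]
ft_force: [-1.8, 0.2, 3.9]
25104.0 [[108, 120], [127, 276], [172, 277], [176, 299], [214, 299], [231, 275], [251, 280], [252, 299], [383, 299], [385, 279], [406, 276], [421, 299], [459, 299], [461, 280], [481, 276], [486, 249], [471, 230], [165, 229], [154, 239], [152, 229], [144, 226], [152, 225], [152, 215], [142, 213], [151, 205], [139, 202], [141, 191], [146, 197], [142, 200], [148, 198], [142, 166], [146, 161], [137, 153], [140, 147], [145, 149], [143, 133], [137, 128], [133, 135], [130, 120]]
```

```bash
python3 -m crank '0 0 0 0 1;0 0 0 0 1;0 0 0 0 1;0 0 0 0 1;0 0 0 0 1;0 0 -.2 0 1;0 0 -.2 0 1;0 0 -.2 0 1;0 0 0 0 1;0 0 0 0 1'|head -2
cat > meas.py <<'E'
from h import *
bx,by=np.array([.9959,.0906]),np.array([-.0906,.9959]);O=np.array([.569,.069])
def B(P): d=P[:2]-O;return np.round([d@bx*1e3,d@by*1e3],1).tolist()
if __name__=='__main__':
    w=shot('wrist','wm')
    for x in blobs(w,(9,115,50),(22,255,255),(0,0,640,270),1500,5)[:4]:
        for z in(.06,.1): print(z,cv2.contourArea(x),[(p.tolist(),B(plane(w,p.astype(float),z))) for p in cv2.boxPoints(cv2.minAreaRect(x)).round()])
    for x in blobs(w,(15,30,120),(30,113,255),(0,0,640,270),400,3)[:5]: print('off',np.round(rectw(w,x,.049),1),B(np.array(rectw(w,x,.049)[:2])/1e3))
E
python3 meas.py
```

```text
time: 39.75
ee_pos: [0.5859, 0.0353, 0.1813]
0.06 15081.0 [([-0.0, 126.0], [-58.2, -260.3]), ([113.0, 126.0], [-58.1, -180.2]), ([113.0, 269.0], [48.9, -193.9]), ([0.0, 269.0], [48.8, -281.5])]
0.1 15081.0 [([-0.0, 126.0], [-58.2, -230.9]), ([113.0, 126.0], [-58.1, -161.3]), ([113.0, 269.0], [34.9, -173.1]), ([0.0, 269.0], [34.9, -249.3])]
0.06 11881.0 [([217.0, 186.0], [-15.5, -109.2]), ([419.0, 186.0], [-15.3, 39.3]), ([419.0, 247.0], [31.4, 42.2]), ([217.0, 247.0], [31.2, -112.2])]
0.1 11881.0 [([217.0, 186.0], [-21.0, -99.5]), ([419.0, 186.0], [-20.9, 29.5]), ([419.0, 247.0], [19.7, 32.0]), ([217.0, 247.0], [19.6, -102.1])]
0.06 3082.5 [([183.0, 81.0], [-88.1, -128.1]), ([203.0, 80.0], [-88.7, -114.2]), ([217.0, 269.0], [49.0, -113.3]), ([198.0, 270.0], [49.8, -128.1])]
0.1 3082.5 [([183.0, 81.0], [-84.1, -115.9]), ([203.0, 80.0], [-84.7, -103.9]), ([217.0, 269.0], [35.0, -103.1]), ([198.0, 270.0], [35.7, -115.9])]
0.06 2700.5 [([508.0, 269.0], [49.2, 112.3]), ([533.0, 79.0], [-89.2, 113.3]), ([550.0, 81.0], [-87.9, 125.2]), ([525.0, 271.0], [50.9, 125.7])]
0.1 2700.5 [([508.0, 269.0], [35.2, 93.0]), ([533.0, 79.0], [-85.1, 93.9]), ([550.0, 81.0], [-83.9, 104.2]), ([525.0, 271.0], [36.6, 104.6])]
off [609.  154.1  58.4  10.9 -84.9] [47.6, 81.2]
```

The scraper is upright again: its foot top measures 150 x 47 mm at z 0.06, centred at board (8,-35). I'll regrip it by the rib faces and wipe the last offcut.

```bash
python3 -m crank '0 0 0 .091 1;0 0 0 .091 1;0 0 0 .091 1;0 0 0 .091 1;0 0 0 .091 1;0 0 0 .091 1;0 0 0 .091 1;0 0 0 .091 1;0 0 0 .091 1;0 0 0 .091 1'|head -1; python3 -m crank '0 0 0 .09 1;0 0 0 0 1;0 0 0 0 1';python3 - <<'E'
from h import *
go((.5801,.0343,.0655),5.2)
w=shot('wrist')
from meas import B
for x in blobs(w,(9,115,50),(22,255,255),(100,0,540,300),1500,5)[:3]: print(cv2.contourArea(x),[(p.tolist(),B(plane(w,p.astype(float),.06)),B(plane(w,p.astype(float),.1))) for p in cv2.approxPolyDP(x,4,True)[:,0]][:10])
E
```

```text
time: 40.8
time: 41.1
ee_pos: [0.585, 0.0352, 0.1797]
eef_rot: [0.673, 0.74, -0.001, -0.0]
ft_force: [-0.1, 0.5, -0.2]
width: 0.0872
grip_force: 0.0
ee [0.585  0.0352 0.1797] need [-0.002 -0.024  0.571] |d| 0.572
tool y at 5.4 yaw units 0.003 alt -1.997
19147.0 [([431, 13], [85.6, 107.5], [75.9, 97.9]), ([413, 287], [85.8, -85.9], [76.0, -70.0]), ([423, 284], [93.4, -83.4], [82.6, -67.8]), ([446, 259], [109.6, -62.9], [96.7, -50.0]), ([433, 254], [99.4, -58.9], [87.8, -46.6]), ([437, 185], [98.4, -6.2], [87.0, -0.8]), ([452, 180], [109.0, -2.5], [96.2, 2.4]), ([430, 123], [90.1, 37.5], [79.8, 37.1]), ([446, 114], [100.8, 43.6], [89.1, 42.4]), ([471, 179], [122.8, -1.7], [108.1, 3.1])]
10640.5 [([285, 120], [-11.9, 39.2], [-8.8, 38.6]), ([286, 296], [-13.4, -93.8], [-10.1, -76.9]), ([342, 299], [30.6, -96.2], [28.1, -79.0]), ([346, 121], [30.9, 38.6], [28.4, 38.2])]
1852.5 [([539, 77], [162.4, 68.0], [142.6, 63.7]), ([524, 148], [158.4, 20.5], [139.1, 22.4]), ([507, 299], [160.3, -95.7], [140.7, -78.5]), ([515, 299], [166.5, -95.7], [146.2, -78.5]), ([539, 120], [166.4, 39.7], [146.1, 39.1])]
```

Consistent; go down and grip.

```bash
python3 -m crank '-.002 -.02 .15 .003 1;0 0 .15 0 1;0 0 .13 0 1;0 0 .1 0 1;0 0 .04 0 1;0 0 0 0 1;0 0 0 0 1'; python3 -m crank '0 0 0 0 -1;0 0 0 0 -1;0 0 0 0 -1;0 0 0 0 -1;0 0 0 0 -1;0 0 0 0 -1;0 0 0 0 -1;0 0 0 0 -1;0 0 0 0 -1;0 0 0 0 -1' 55;  python3 -m crank '0 0 -.05 0 -1;0 0 -.1 0 -1;0 -.1 -.05 0 -1;0 -.1 0 0 -1;0 -.12 0 0 -1;0 0 0 0 -1;0 0 0 0 -1'
python3 - <<'E'
from h import *
from meas import B
s=read_state();print(s['ee_pos'],B(s['ee_pos']))
E
```

```text
time: 41.85
ee_pos: [0.5821, 0.0343, 0.0676]
eef_rot: [0.676, 0.737, 0.0, 0.0]
ft_force: [-0.3, -0.7, 0.2]
width: 0.0867
grip_force: 0.0
time: 42.85
ee_pos: [0.5817, 0.0344, 0.0667]
eef_rot: [0.676, 0.737, 0.0, 0.0]
ft_force: [0.9, -0.5, -0.8]
width: 0.021
grip_force: 55.0
time: 43.55
ee_pos: [0.5178, 0.0294, 0.1072]
eef_rot: [0.676, 0.737, 0.001, -0.0]
ft_force: [0.1, 0.2, -2.3]
width: 0.0214
grip_force: 55.0
[0.51775639 0.0294398  0.10724593] [-54.6, -34.8]
```

```bash
python3 -m crank '.12 0 0 -.003 -1;.12 0 0 0 -1;.12 0 0 0 -1;.007 0 0 0 -1;0 0 0 0 -1;0 0 .1 0 -1;0 0 .07 0 -1;0 0 .023 0 -1;0 0 0 0 -1;0 0 0 0 -1'; python3 -m crank '0 .04 0 0 -1;0 .04 0 0 -1;0 .04 0 0 -1;0 .04 0 0 -1;0 .04 0 0 -1;0 .04 0 0 -1;0 .04 0 0 -1;0 .04 0 0 -1;0 .04 0 0 -1;0 .04 0 0 -1'
```

```text
time: 44.55
ee_pos: [0.5116, 0.1016, 0.0686]
eef_rot: [0.675, 0.738, 0.0, 0.0]
ft_force: [0.0, -0.5, -3.0]
width: 0.0213
grip_force: 55.0
time: 45.55
ee_pos: [0.5916, 0.1094, 0.0681]
eef_rot: [0.674, 0.738, -0.0, -0.0]
ft_force: [0.2, 0.5, -2.8]
width: 0.0215
grip_force: 55.0
```

```bash
python3 -m crank '0 .04 0 0 -1;0 .04 0 0 -1;0 .04 0 0 -1;0 .04 0 0 -1;0 .04 0 0 -1;0 .04 0 0 -1;0 .04 0 0 -1;0 .04 0 0 -1;0 .04 0 0 -1;0 0 0 0 -1';python3 -m crank '0 0 0 0 -1;0 0 -.1 0 -1;0 0 -.15 0 -1;0 -.1 -.2 0 -1;0 -.2 -.1 0 -1;0 -.2 0 0 -1;0 -.2 0 0 -1;0 0 0 0 -1;0 0 0 0 -1'
python3 - <<'E'
from h import *
from meas import B
w=shot('wrist','w10');shot('top','t10');print(B(read_state()['ee_pos']),read_state()['ee_pos'])
for x in blobs(w,(15,30,120),(30,113,255),(0,0,640,300),300,3)[:6]: r=rectw(w,x,.012);print('off',np.round(r,1),B(np.array(r[:2])/1e3))
E
```

```text
time: 46.55
ee_pos: [0.6636, 0.1158, 0.0681]
eef_rot: [0.674, 0.738, 0.0, 0.0]
ft_force: [0.2, 0.1, -2.6]
width: 0.0212
grip_force: 55.0
time: 47.45
ee_pos: [0.5224, 0.1043, 0.1785]
eef_rot: [0.674, 0.739, 0.001, -0.001]
ft_force: [0.1, -0.1, -1.1]
width: 0.0215
grip_force: 55.0
[-41.8, 38.2] [0.52391608 0.10330024 0.17850907]
off [690.6 161.   60.   19.9 -84.6] [129.5, 80.6]
off [691.7  91.1  61.9  14.5 -60.5] [124.2, 10.9]
```

All four offcuts are in the trough. Now I'll carry the scraper to the mat.

```bash
python3 -m crank '0 0 0 -.0945 -1;0 0 0 -.0945 -1;0 0 0 -.0945 -1;0 0 0 -.0945 -1;0 0 0 -.0945 -1;0 0 0 -.0945 -1;0 0 0 -.0945 -1;0 0 0 -.0945 -1;0 0 0 -.0945 -1;0 0 0 -.0945 -1'|head -1; python3 -m crank '-.068 -.192 0 0 -1;-.068 -.192 0 0 -1;-.068 -.192 0 0 -1;-.068 -.192 0 0 -1;-.068 -.192 0 0 -1;-.068 -.192 0 0 -1;-.068 -.192 0 0 -1;-.068 -.192 0 0 -1;0 0 0 0 -1;0 0 0 0 -1';python3 - <<'E'
from h import *
go((.633,-.204,.036),90.1)
t=shot('top')
for x in blobs(t,(8,60,60),(25,255,255),(375,140,440,245),100,3)[:2]:print(np.round(rectw(t,x,.003),1))
for x in blobs(t,(0,0,110),(180,70,255),(385,240,460,315),100,0)[:3]:print('m',np.round(rectw(t,x,.026),1))
E
```

```text
time: 48.55
time: 49.55
ee_pos: [0.6332, -0.2064, 0.1767]
eef_rot: [-0.0, 1.0, -0.001, -0.001]
ft_force: [0.4, 0.4, -2.6]
width: 0.0213
grip_force: 55.0
ee [ 0.6332 -0.2064  0.1767] need [-0.001  0.013  0.703] |d| 0.703
tool y at 90.0 yaw units -0.001 alt 1.999
[ 6.369e+02 -2.112e+02  2.643e+02  1.606e+02 -1.000e-01]
m [ 4.238e+02 -2.155e+02  1.822e+02  1.230e+02  1.000e-01]
m [ 430.  -285.   134.7   33.1   -3.1]
```

```bash
python3 -m crank '0 .012 .15 0 -1;0 0 .15 0 -1;0 0 .15 0 -1;0 0 .12 0 -1;0 0 .08 0 -1;0 0 .03 0 -1;0 0 0 0 -1;0 0 0 0 -1';python3 -m crank '0 0 .012 0 -1;0 0 0 0 -1;0 0 0 0 -1'; python3 -m crank '0 0 .012 0 -1;0 0 0 0 -1;0 0 0 0 -1'|sed -n '2p;4p'
```

```text
time: 50.4
ee_pos: [0.6341, -0.2014, 0.0433]
eef_rot: [-0.002, 1.0, -0.0, 0.001]
ft_force: [-0.3, 0.4, -2.3]
width: 0.0213
grip_force: 55.0
time: 50.7
ee_pos: [0.6335, -0.2012, 0.0401]
eef_rot: [-0.002, 1.0, 0.0, 0.0]
ft_force: [-0.0, -0.7, -1.9]
width: 0.0217
grip_force: 55.0
ee_pos: [0.6332, -0.2012, 0.0372]
ft_force: [-0.7, -0.1, -1.9]
```

```bash
for i in 1 2; do python3 -m crank '0 0 .007 0 -1;0 0 0 0 -1;0 0 0 0 -1'|sed -n '2p;4p'; done; python3 -m crank '0 0 0 0 1;0 0 0 0 1;0 0 0 0 1;0 0 0 0 1;0 0 0 0 1;0 0 0 0 1;0 0 -.1 0 1;0 0 -.2 0 1;0 0 -.2 0 1;0 0 -.2 0 1'; python3 -m crank '0 0 -.2 0 1;0 0 -.2 0 1;0 0 -.1 0 1;0 0 0 0 1;0 0 0 0 1' | head -2
python3 - <<'E'
from h import *
w=shot('wrist','w11')
for x in blobs(w,(8,60,60),(25,255,255),(150,0,480,300),800,3)[:2]:print('mat',np.round(rectw(w,x,.003),1))
for x in blobs(w,(8,140,60),(25,255,255),(150,0,480,300),800,3)[:2]:print('scr',np.round(rectw(w,x,.028),1))
E
```

```text
ee_pos: [0.6333, -0.2012, 0.0359]
ft_force: [0.1, 0.4, -3.2]
ee_pos: [0.6335, -0.2012, 0.0348]
ft_force: [-0.5, -0.1, 1.7]
time: 52.6
ee_pos: [0.633, -0.2013, 0.1761]
eef_rot: [-0.002, 1.0, 0.0, -0.0]
ft_force: [0.5, -0.6, -0.9]
width: 0.0856
grip_force: 0.0
time: 53.1
ee_pos: [0.6333, -0.2013, 0.2741]
mat [ 6.341e+02 -2.035e+02  1.925e+02  1.134e+02  2.000e-01]
mat [621.4 -41.5 276.2  32.4   5.9]
scr [ 6.312e+02 -2.010e+02  1.499e+02  4.540e+01  4.000e-01]
scr [618.2 -50.3 261.   30.6   5.9]
```

The scraper stands flat on the mat at (0.631,-0.201), its foot measuring 150x45. Next is the nozzle cap.

```bash
python3 - <<'E'
from h import *
t=dict(shot('top'),img=cv2.imread('pics/top0.png'));s=dict(shot('side'),img=cv2.imread('pics/side0.png'))
print(tri(t,(501.1,194),s,(466,345.5)),plane(t,(501.1,194),.184),plane(s,(466,345.5),.184))
E
python3 -m crank '.02 -.183 -.03 0 -1;.02 -.183 -.03 0 -1;.02 -.183 -.03 0 -1;.02 -.183 -.03 0 -1;.02 -.183 -.03 0 -1;0 0 0 0 -1;0 0 0 0 -1;0 0 0 0 -1;0 0 0 0 -1;0 0 0 0 -1' 20
python3 - <<'E'
from h import *
w=shot('wrist','w12');print(proj(w,(.611,-.39,.184)))
h=cv2.cvtColor(w['img'],cv2.COLOR_BGR2HSV);u,v=proj(w,(.611,-.39,.184)).astype(int)
print(h[v,u-40:u+41:8].tolist());print(h[v-40:v+41:8,u].tolist())
g=cv2.GaussianBlur(cv2.cvtColor(w['img'],cv2.COLOR_BGR2GRAY),(5,5),0)
print(cv2.HoughCircles(g[:300],cv2.HOUGH_GRADIENT,1,30,param1=80,param2=22,minRadius=15,maxRadius=50))
E
```

```text
(array([ 0.61009109, -0.38803245,  0.18893975]), np.float64(2.3234438771078945)) [ 0.60970926 -0.38894857  0.184     ] [ 0.61411882 -0.38621417  0.184     ]
time: 54.25
ee_pos: [0.6147, -0.3829, 0.3044]
eef_rot: [-0.003, 1.0, 0.0, 0.0]
ft_force: [-0.4, -0.4, -0.2]
width: 0.0153
grip_force: 0.0
[308.69652075 220.21112306]
[[10, 21, 37], [0, 20, 38], [30, 11, 255], [23, 9, 254], [26, 8, 254], [25, 6, 254], [25, 6, 255], [24, 5, 255], [23, 20, 252], [19, 48, 164], [21, 48, 123]]
[[30, 2, 255], [0, 0, 255], [18, 44, 115], [25, 6, 255], [30, 5, 254], [25, 6, 254], [25, 6, 254], [26, 7, 254], [170, 19, 40], [170, 20, 38], [23, 29, 35]]
[[[310.5 203.5  33.8]]]
```

Run:
```python
from h import *
w=shot('wrist')
g=cv2.cvtColor(w['img'],cv2.COLOR_BGR2GRAY)
r=g[170:270:4,255:370:4];print('\n'.join(' '.join('%3d'%x for x in q) for q in r))
```

```text
33  35  35  34  34  35  31 255 255 255 225 243 255 243 229 249 246 254 220 254 255 255 240  33  34  37  36  35  35
 32  36  34  38  32  33 220 255 255 243 248 233 243 249 250 249 247 229 233 238 255 255 255  43  31  34  32  38  33
 35  31  34  33  35  31 255 255 254 225 247 254 255 255 255 255 255 254 250 226 254 255 255 233  33  36  35  34  34
 37  34  34  36  32  37 255 255 234 252 255 255 255 255 255 255 255 255 255 253 230 254 255 255  35  30  35  36  34
 36  36  33  31  39  61 255 249 251 255 255 255 255 255 255 255 255 255 255 255 254 252 255 255  31  34  35  33  33
 39  37  35  33  28  82 255 243 254 255 255 255 255 255 255 255 255 255 255 255 255 249 255 255  32  37  32  35  33
 35  34  36  34  33  53 251 253 255 255 255 255 255 255 254 255 255 255 255 255 255 255 255 255  32  36  35  37  32
 35  36  36  35  34  31 240 254 255 255 255 230 110 132 126 108 122 255 255 255 255 255 250 255  35  34  35  35  34
 33  36  36  33  34  39 228 254 255 255 214 231 254 254 254 254 252 107 255 255 255 255 249 119  33  32  38  34  36
 33  34  37  35  33  35 235 254 255 255 243 253 253 254 2
[... 1098 characters left out ...]
  33
 35  34  32  36  35  36  36  35  39  36  34  35  34  33  33  32  34  37  29  35  37  31  37  35  33  35  37  33  36
 33  31  36  35  33  33  34  32  36  32  36  36  37  32  38  35  33  32  36  35  36  34  34  35  37  34  33  34  34
 37  32  35  36  34  34  35  34  34  37  34  39  33  32  36  33  32  34  34  34  36  35  33  33  31  33  34  32  36
 34  36  33  32  36  38  35  30  33  36  36  33  31  34  34  34  32  39  38  36  32  37  33  36  34  36  35  34  32
 34  36  34  32  35  33  35  33  34  31  37  37  35  34  35  32  33  34  37  35  32  32  34  36  36  35  36  32  33
 35  37  36  32  34  33  37  33  31  34  36  35  35  31  34  35  30  34  35  35  34  36  39  36  35  34  36  34  36
```

Run:
```python
from h import *
w=shot('wrist');t=shot('top')
p=plane(w,(311,219),.184);print(p,tri(w,(311,219),t,(501.1,194)));go((p[0],p[1],.190),90)
```

```text
[ 0.60983769 -0.38881903  0.184     ] (array([ 0.60968486, -0.38879898,  0.18451229]), np.float64(0.08336883512229824))
ee [ 0.6143 -0.3839  0.3045] need [ 0.022 -0.025  0.573] |d| 0.574
tool y at 90.3 yaw units 0.003 alt -1.997
```

```bash
python3 -m crank '.022 -.025 0 0 -1;0 0 .15 0 -1;0 0 .15 0 -1;0 0 .15 0 -1;0 0 .11 0 -1;0 0 0 0 -1;0 0 0 0 -1;0 0 0 0 -1'; for i in 1 2; do python3 -m crank '0 0 .02 0 -1;0 0 .01 0 -1;0 0 0 0 -1'|sed -n '2p;4p';done
```

```text
time: 55.25
ee_pos: [0.61, -0.3901, 0.1945]
eef_rot: [-0.002, 1.0, -0.001, 0.001]
ft_force: [0.9, 0.6, -0.1]
width: 0.0002
grip_force: 0.0
ee_pos: [0.6096, -0.3892, 0.1864]
ft_force: [-0.4, 0.4, 0.1]
ee_pos: [0.6095, -0.3891, 0.18]
ft_force: [-0.6, -0.8, 0.6]
```

```bash
for i in 1 2; do python3 -m crank '0 0 .008 0 -1;0 0 .007 0 -1;0 0 0 0 -1;0 0 0 0 -1'|sed -n '2p;4p';done
```

```text
ee_pos: [0.6097, -0.3893, 0.1775]
ft_force: [-0.0, -0.6, -0.4]
ee_pos: [0.6096, -0.3893, 0.1745]
ft_force: [-0.5, 1.1, 0.4]
```

Run:
```python
from h import *
w=shot('wrist');s=shot('side');t=shot('top')
print(proj(s,(.6097,-.3893,.1745)),proj(s,(.6097,-.3888,.1845)))
a=cv2.resize(s['img'][300:420,400:520],(400,400));b=cv2.resize(w['img'][120:300,220:400],(400,400))
cv2.imwrite('pics/m13.png',np.hstack([a,b]))
print(read_state()['ft_force'],read_state()['joint_torque'].round(1))
```

```text
[464.14990839 350.80112299] [464.97719818 347.41172177]
[-0.55289007  0.13789645 -0.18807538] [ -0.  -71.5  19.4 -34.5   0.1   0.   -0. ]
```

View pics/m13.png

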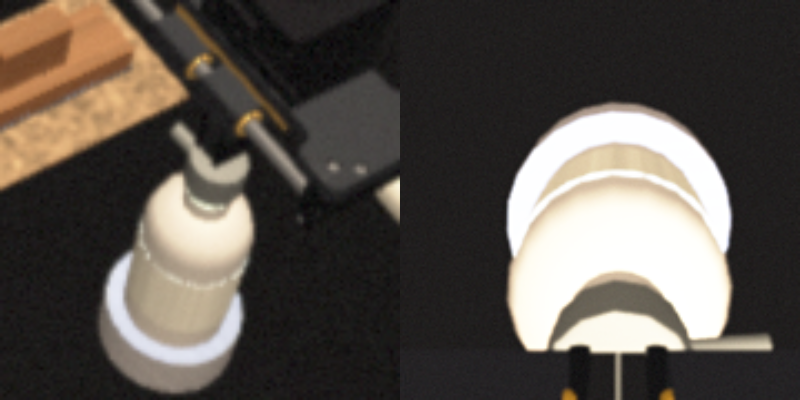

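The side crop (left) shows the fingertips at the cap's centre, about (225,160), with the spout at (180,130). The wrist crop (right) shows the cap just in front of the fingers. No force is felt, so I'll compare the spout's position with the first side image to see whether the cap went down.

```bash
cat > sp.py <<'E'
from h import *
a=cv2.imread('pics/side0.png');b=shot('side')['img']
f=4;A=cv2.resize(a[330:350,445:461],None,fx=f,fy=f,interpolation=2);Bm=cv2.resize(b[320:366,435:471],None,fx=f,fy=f,interpolation=2)
r=cv2.matchTemplate(Bm,A,cv2.TM_CCOEFF_NORMED);_,m,_,l=cv2.minMaxLoc(r);print('spout shift px',l[0]/f-10,l[1]/f-10,'score',round(m,3))
g=lambda i:cv2.cvtColor(i,cv2.COLOR_BGR2GRAY)[336:372,464]
print(g(a).tolist());print(g(b).tolist());s=read_state();print(s['ee_pos'],s['ft_force'].round(1),s['width'])
E
python3 sp.py
```

```text
spout shift px -0.25 0.25 score 0.956
[26, 20, 30, 53, 122, 173, 179, 181, 186, 185, 182, 184, 187, 187, 185, 189, 189, 185, 151, 98, 88, 84, 88, 87, 90, 142, 192, 180, 158, 173, 221, 245, 245, 243, 242, 240]
[25, 33, 21, 25, 25, 27, 22, 25, 26, 20, 1, 30, 38, 73, 138, 187, 191, 186, 155, 99, 88, 88, 91, 88, 94, 142, 196, 181, 161, 179, 223, 245, 246, 244, 242, 241]
[ 0.60970502 -0.3893214   0.17456281] [-0.2 -0.3  0.5] 0.0002766593536783348
```

```bash
for i in 1 2 3; do python3 -m crank '0 0 .01 0 -1;0 0 0 0 -1;0 0 0 0 -1'|sed -n '2p;4p';done; python3 sp.py
```

```text
ee_pos: [0.6096, -0.3893, 0.1724]
ft_force: [0.4, -0.4, -0.2]
ee_pos: [0.6097, -0.3893, 0.1704]
ft_force: [-0.5, -0.1, 0.8]
ee_pos: [0.6097, -0.3893, 0.1684]
ft_force: [-0.5, -1.1, 0.4]
spout shift px -0.5 0.25 score 0.883
[26, 20, 30, 53, 122, 173, 179, 181, 186, 185, 182, 184, 187, 187, 185, 189, 189, 185, 151, 98, 88, 84, 88, 87, 90, 142, 192, 180, 158, 173, 221, 245, 245, 243, 242, 240]
[29, 30, 27, 28, 26, 23, 23, 21, 25, 21, 17, 14, 16, 17, 28, 84, 150, 182, 153, 98, 89, 93, 89, 89, 94, 144, 193, 185, 161, 177, 224, 246, 246, 244, 242, 240]
[ 0.60967223 -0.38930071  0.16848556] [ 0.  -0.3 -0.3] 0.0006551243700100972
```

```bash
for i in 1 2 3 4; do python3 -m crank '0 0 .01 0 -1;0 0 0 0 -1;0 0 0 0 -1'|sed -n '2p;4p';done; python3 sp.py
```

```text
ee_pos: [0.6096, -0.3893, 0.1664]
ft_force: [-0.9, 0.2, -0.6]
ee_pos: [0.6096, -0.3893, 0.1644]
ft_force: [-0.6, 0.8, 0.1]
ee_pos: [0.6098, -0.3894, 0.1628]
ft_force: [0.0, -0.3, 3.2]
ee_pos: [0.6098, -0.3894, 0.1608]
ft_force: [0.0, 1.1, 3.9]
spout shift px -1.25 0.5 score 0.828
[26, 20, 30, 53, 122, 173, 179, 181, 186, 185, 182, 184, 187, 187, 185, 189, 189, 185, 151, 98, 88, 84, 88, 87, 90, 142, 192, 180, 158, 173, 221, 245, 245, 243, 242, 240]
[34, 28, 28, 32, 30, 31, 28, 31, 24, 19, 16, 20, 15, 19, 5, 19, 30, 81, 138, 150, 104, 91, 90, 89, 86, 89, 103, 132, 158, 177, 222, 246, 246, 244, 242, 241]
[ 0.60976348 -0.38940706  0.16074076] [-0.8 -0.3  4.4] 0.0005865715288984561
```

Contact begins at about 0.1635, with force rising and the cap moving, so the closed fingertips end higher than assumed. I'll press on to the stop.

```bash
for i in 1 2 3 4 5; do python3 -m crank '0 0 .01 0 -1;0 0 0 0 -1;0 0 0 0 -1'|sed -n '2p;4p';done
```

```text
ee_pos: [0.6098, -0.3894, 0.1589]
ft_force: [-0.4, 0.3, 5.8]
ee_pos: [0.6098, -0.3894, 0.1571]
ft_force: [-1.3, 1.1, 7.7]
ee_pos: [0.6098, -0.3895, 0.1553]
ft_force: [-0.8, 1.5, 8.9]
ee_pos: [0.6099, -0.3895, 0.1539]
ft_force: [-2.2, 2.3, 11.2]
ee_pos: [0.6101, -0.3897, 0.1537]
ft_force: [-4.9, 5.2, 22.1]
```

```bash
python3 -m crank '0 0 0 0 -1;0 0 0 0 -1;0 0 -.05 0 -1;0 0 -.05 0 -1;0 0 -.1 0 -1;0 0 -.2 0 1;0 0 -.2 0 1;0 0 -.15 0 1' ; python3 -m crank '.15 .1 0 0 1;.15 .1 0 0 1;.15 .1 0 0 1;.15 .1 0 0 1;.15 .1 0 0 1;0 0 0 0 1;0 0 0 0 1';python3 sp.py
python3 - <<'E'
from h import *
t=shot('top','t14');w=shot('wrist','w14');s=shot('side','s14')
for n,c,roi in(('t',t,(370,220,480,330)),('s',s,(290,335,400,420)),('w',w,(0,0,640,270))):
    for x in blobs(c,(0,0,110),(180,70,255),roi,150,0)[:5]:print(n,np.round(cv2.minAreaRect(x)[0],1),np.round(rectw(c,x,.026),1))
for x in blobs(s,(8,140,60),(25,255,255),(350,290,470,370),100,3)[:1]:print('scr',np.round(rectw(s,x,.028),1))
go((.43,-.286,.15),86)
E
```

```text
time: 61.35
ee_pos: [0.6096, -0.3893, 0.3027]
eef_rot: [-0.002, 1.0, -0.0, 0.0]
ft_force: [-0.0, -0.9, -0.4]
width: 0.0169
grip_force: 0.0
time: 62.05
ee_pos: [0.4595, -0.2889, 0.3008]
eef_rot: [-0.003, 1.0, 0.001, 0.001]
ft_force: [1.4, 0.3, -0.3]
width: 0.0725
grip_force: 0.0
spout shift px 0.0 0.0 score 0.998
[26, 20, 30, 53, 122, 173, 179, 181, 186, 185, 182, 184, 187, 187, 185, 189, 189, 185, 151, 98, 88, 84, 88, 87, 90, 142, 192, 180, 158, 173, 221, 245, 245, 243, 242, 240]
[28, 24, 29, 53, 120, 177, 182, 183, 184, 184, 186, 187, 185, 188, 188, 191, 189, 184, 153, 98, 89, 87, 90, 89, 95, 144, 191, 181, 162, 175, 224, 245, 245, 243, 242, 240]
[ 0.45983107 -0.28948612  0.30060849] [ 0.9  0.6 -0.2] 0.07677708893699767
t [404.6 278.4] [ 420.2 -202.   133.4   30.9    8.2]
t [375. 297.] [ 3.740e+02 -1.296e+02  7.350e+01  2.450e+01  2.000e-01]
t [437.  294.5] [ 3.813e+02 -2.814e+02  3.680e+01  2.940e+01 -1.000e-01]
s [345.6 392.8] [ 428.1 -290.8  134.7   38.2   -4.3]
s [321.8 362.9] [ 419.1 -208.2  137.3   38.8    8.5]
w [498. 113.] [ 374.5 -100.6   80.8   79.   -89.8]
w [596.5 118.5] [380.7   9.7 113.4  75.4  79.4]
w [397.1 155.4] [ 420.6 -204.3  131.7   30.     8.3]
w [321.6 163.4] [ 429.2 -286.3  131.6   27.8   -4.3]
scr [ 6.276e+02 -1.997e+02  1.530e+02  6.410e+01  5.000e-01]
ee [ 0.4596 -0.2905  0.3002] need [0.147 0.024 0.751] |d| 0.766
tool y at 90.2 yaw units 0.047 alt -1.953
```

The cap came back up fully (spout shift 0), and the weights and scraper haven't moved. Next I'll grasp weight 0, with the jaws partly open to clear its neighbour.

```bash
python3 - <<'E'
from h import *
t=shot('top');w=shot('wrist')
print(tri(t,(404.6,278.4),w,(397.1,155.4)))
E
python3 -m crank '.153 .024 0 .05 .3;0 0 .2 0 .3;0 0 .2 0 .3;0 0 .2 0 .3;0 0 .2 0 .3;0 0 .2 0 .3;0 0 .15 0 .3;0 0 .05 0 .3;0 0 0 0 .3;0 0 0 0 .3'
python3 - <<'E'
from h import *
go((.429,-.2857,.005),85.7)
E
```

```text
(array([ 0.41888514, -0.20355416,  0.01359952]), np.float64(1.5868951992752842))
time: 63.35
ee_pos: [0.4293, -0.2862, 0.0617]
eef_rot: [0.037, 0.999, -0.0, 0.001]
ft_force: [0.4, 0.3, 0.5]
width: 0.0571
grip_force: 0.0
ee [ 0.4293 -0.2862  0.0617] need [0.002 0.002 0.284] |d| 0.284
tool y at 85.7 yaw units 0.0 alt -2.0
```

```bash
python3 -m crank '0 0 .12 0 .3;0 0 .1 0 .3;0 0 .03 0 .3;0 0 0 0 .3;0 0 0 0 .3'; for i in 1 2; do python3 -m crank '0 0 .012 0 .3;0 0 0 0 .3;0 0 0 0 .3'|sed -n '2p;4p';done
```

```text
time: 63.85
ee_pos: [0.4295, -0.2858, 0.0119]
eef_rot: [0.037, 0.999, -0.0, 0.001]
ft_force: [0.1, -0.4, 0.5]
width: 0.0565
grip_force: 0.0
ee_pos: [0.4289, -0.2853, 0.0084]
ft_force: [0.4, -0.9, 0.0]
ee_pos: [0.4286, -0.2852, 0.0056]
ft_force: [1.0, -0.1, 0.8]
```

```bash
python3 -m crank '0 0 .01 0 .3;0 0 0 0 -1;0 0 0 0 -1;0 0 0 0 -1;0 0 0 0 -1;0 0 0 0 -1;0 0 0 0 -1;0 0 0 0 -1' 50; python3 -m crank '0 0 -.03 0 -1;0 0 -.05 0 -1;0 0 -.05 0 -1;0 0 0 0 -1;0 0 0 0 -1'
```

```text
time: 65.25
ee_pos: [0.4287, -0.2854, 0.0038]
eef_rot: [0.037, 0.999, -0.0, 0.0]
ft_force: [-2.5, -9.7, 19.0]
width: 0.0221
grip_force: 14.3
time: 65.75
ee_pos: [0.429, -0.285, 0.03]
eef_rot: [0.037, 0.999, 0.0, 0.0]
ft_force: [-0.8, -0.7, 0.6]
width: 0.0001
grip_force: 0.0
```

The fingers slid off the bar's top edge. That confirms the fingertips physically end about 20 mm behind the reported TCP, so I need to go lower. First I'll check the bar's pose again.

```bash
python3 -m crank '0 0 -.15 0 .3;0 0 -.2 0 .3;0 0 -.2 0 .3;0 0 -.2 0 .3;0 0 0 0 .3;0 0 0 0 .3' | head -2
cat > wt.py <<'E'
from h import *
w=shot('wrist');s=shot('side');t=shot('top')
for n,c,roi in(('s',s,(270,335,400,420)),('w',w,(0,0,640,275)),('t',t,(370,220,480,330))):
    for x in blobs(c,(0,0,110),(180,70,255),roi,250,0)[:5]:print(n,np.round(cv2.minAreaRect(x)[0],1),np.round(rectw(c,x,.026),1))
E
python3 wt.py
```

```text
time: 66.35
ee_pos: [0.4291, -0.285, 0.1799]
s [345.6 392.7] [ 428.2 -290.5  134.6   38.4   -4.7]
s [321.4 363.2] [ 418.2 -208.4  135.5   38.8    8.3]
s [284.5 342. ] [ 370.6 -125.3   62.4   35.5  -28. ]
w [546.5 129.5] [ 374.8 -100.9   79.8   78.5   85.7]
w [414.5 194.2] [ 420.5 -204.1  130.7   28.8    8.3]
w [317.  204.5] [ 422.2 -285.4  116.2   26.7   -4.3]
t [404.6 278.4] [ 420.2 -202.   133.4   30.9    8.2]
t [468.  311.5] [ 3.405e+02 -3.570e+02  8.590e+01  5.360e+01 -3.000e-01]
```

```bash
python3 -m crank '0 0 .2 0 .3;0 0 .2 0 .3;0 0 .2 0 .3;0 0 .15 0 .3;0 0 .08 0 .3;0 0 .02 0 .3;0 0 0 0 .3;0 0 0 0 .3'|sed -n '2p;4p'; for i in 1 2 3 4 5; do python3 -m crank '0 0 .017 0 .3;0 0 0 0 .3;0 0 0 0 .3'|sed -n '2p;4p';done
```

```text
ee_pos: [0.4295, -0.2858, 0.0109]
ft_force: [0.8, 0.4, -0.2]
ee_pos: [0.4289, -0.2852, 0.0067]
ft_force: [-0.0, 0.3, 0.4]
ee_pos: [0.4285, -0.2852, 0.0028]
ft_force: [-0.1, -0.1, -0.3]
ee_pos: [0.4285, -0.2853, -0.0006]
ft_force: [0.1, 0.4, -0.5]
ee_pos: [0.4285, -0.2852, -0.004]
ft_force: [0.2, 0.2, -0.8]
ee_pos: [0.4286, -0.2852, -0.0074]
ft_force: [0.6, -0.8, -0.2]
```

```bash
python3 -m crank '0 0 .02 0 .3;0 0 0 0 .3;0 0 0 0 .3'|sed -n '2p;4p'; python3 -m crank '0 0 0 0 -1;0 0 0 0 -1;0 0 0 0 -1;0 0 0 0 -1;0 0 0 0 -1;0 0 0 0 -1;0 0 0 0 -1;0 0 0 0 -1' 50; python3 -m crank '0 0 -.03 0 -1;0 0 -.05 0 -1;0 0 -.05 0 -1;0 0 0 0 -1;0 0 0 0 -1'
```

```text
ee_pos: [0.4285, -0.2852, -0.0114]
ft_force: [0.9, -0.3, -0.7]
time: 69.9
ee_pos: [0.4287, -0.2853, -0.0113]
eef_rot: [0.037, 0.999, 0.0, 0.0]
ft_force: [0.8, 0.0, 0.6]
width: 0.0256
grip_force: 50.0
time: 70.4
ee_pos: [0.429, -0.2851, 0.0151]
eef_rot: [0.037, 0.999, 0.0, 0.0]
ft_force: [-0.5, 0.4, -2.4]
width: 0.0257
grip_force: 50.0
```

```bash
python3 -m crank '0 0 -.15 0 -1;0 0 -.2 0 -1;0 0 -.2 0 -1;0 0 -.1 -.053 -1;0 0 0 -.053 -1;0 0 0 0 -1'|head -3; python3 -m crank '-.086 .1925 0 0 -1;-.086 .1925 0 0 -1;-.086 .1925 0 0 -1;-.086 .1925 0 0 -1;-.086 .1925 0 0 -1;-.086 .1925 0 0 -1;-.086 .1925 0 0 -1;-.086 .1925 0 0 -1;-.086 .1925 0 0 -1;-.086 .1925 0 0 -1';python3 -m crank '0 0 0 0 -1;0 0 0 0 -1;0 0 0 0 -1'
python3 - <<'E'
from h import *
go((.5649,.1138,.024),95.2)
E
```

```text
time: 71.0
ee_pos: [0.4289, -0.285, 0.1449]
eef_rot: [-0.047, 0.999, 0.0, 0.001]
time: 72.0
ee_pos: [0.5642, 0.1155, 0.1436]
eef_rot: [-0.045, 0.999, -0.0, -0.001]
ft_force: [0.7, -0.5, -0.5]
width: 0.0257
grip_force: 50.0
time: 72.3
ee_pos: [0.564, 0.1125, 0.1441]
eef_rot: [-0.045, 0.999, -0.0, -0.001]
ft_force: [-1.1, 0.1, -2.2]
width: 0.0256
grip_force: 50.0
ee [0.564  0.1125 0.1441] need [-0.006  0.007  0.6  ] |d| 0.6
tool y at 95.1 yaw units -0.001 alt 1.999
```

```bash
python3 -m crank '-.005 .005 .15 0 -1;0 0 .15 0 -1;0 0 .13 0 -1;0 0 .1 0 -1;0 0 .05 0 -1;0 0 0 0 -1;0 0 0 0 -1'|sed -n '2p;4p'; for i in 1 2 3; do python3 -m crank '0 0 .01 0 -1;0 0 0 0 -1;0 0 0 0 -1'|sed -n '2p;4p';done
```

```text
ee_pos: [0.5659, 0.1145, 0.0296]
ft_force: [0.9, -0.1, -1.9]
ee_pos: [0.5657, 0.1152, 0.0272]
ft_force: [-1.3, 0.1, -1.9]
ee_pos: [0.5653, 0.115, 0.0247]
ft_force: [-0.6, -0.6, -2.4]
ee_pos: [0.5656, 0.1151, 0.0237]
ft_force: [-5.3, -1.2, 10.8]
```

```bash
python3 -m crank '0 0 -.003 0 .3;0 0 0 0 .3;0 0 0 0 .3;0 0 0 0 .3;0 0 -.1 0 .3;0 0 -.2 0 .3;0 0 -.2 0 .3;0 0 -.2 0 .3;0 0 -.1 0 .3'|head -2; python3 -m crank '.09 -.16 0 -.034 .3;.09 -.16 0 0 .3;.09 -.16 0 0 .3;.09 -.16 0 0 .3;.09 -.16 0 0 .3;.09 -.16 0 0 .3;.09 -.16 0 0 .3;.09 -.16 0 0 .3;0 -.17 0 0 .3;0 -.1 0 0 .3';python3 -m crank '0 0 0 0 .3;0 0 0 0 .3;0 0 0 0 .3'|head -2;python3 - <<'E'
from h import *
w=shot('wrist');t=shot('top','t16')
for n,c,roi in(('w',w,(0,0,640,275)),('t',t,(240,170,352,258)),('t',t,(370,220,480,330))):
    for x in blobs(c,(0,0,110),(180,70,255),roi,250,0)[:5]:
        for z in(.026,.061):print(n,z,np.round(cv2.minAreaRect(x)[0],1),np.round(rectw(c,x,z),1))
go((.4203,-.2035,.15),98.3)
E
```

```text
time: 74.8
ee_pos: [0.5666, 0.115, 0.1868]
time: 75.8
ee_pos: [0.4657, -0.2143, 0.1838]
eef_rot: [-0.072, 0.997, 0.0, 0.001]
ft_force: [0.6, -0.5, 0.4]
width: 0.0565
grip_force: 0.0
time: 76.1
ee_pos: [0.4661, -0.2109, 0.1832]
w 0.026 [472.5 121. ] [ 374.8 -100.7   79.6   79.4  -76.8]
w 0.061 [472.5 121. ] [ 376.9 -113.1   71.5   71.3  -76.8]
w 0.026 [335.3 157.5] [ 420.2 -203.1  129.9   27.     8.3]
w 0.061 [335.3 157.5] [ 417.7 -204.9  116.6   24.2    8.3]
w 0.026 [562.4 156.7] [390.1 -21.5  49.4  24.   79.9]
w 0.061 [562.4 156.7] [390.7 -42.   44.3  21.6  79.9]
w 0.026 [577.3 122.1] [361.2 -18.7  43.6  22.1  80.6]
w 0.061 [577.3 122.1] [364.7 -39.4  39.2  19.9  80.6]
t 0.026 [275.  217.5] [568.8 118.6 133.3  28.    5.3]
t 0.061 [275.  217.5] [566.  114.6 129.7  27.3   5.3]
t 0.026 [440.5 275. ] [ 4.292e+02 -2.904e+02  2.665e+02  1.878e+02 -3.000e-01]
t 0.061 [440.5 275. ] [ 4.303e+02 -2.832e+02  2.592e+02  1.826e+02 -3.000e-01]
ee [ 0.4662 -0.2108  0.1833] need [0.222 0.07  0.166] |d| 0.286
tool y at 98.4 yaw units 0.001 alt -1.999
```

```bash
python3 -m crank '.11 .035 0 0 .3;.112 .036 0 0 .3;0 0 .2 0 .3;0 0 .2 0 .3;0 0 .2 0 .3;0 0 .12 0 .3;0 0 .09 0 .3;0 0 .04 0 .3;0 0 0 0 .3;0 0 0 0 .3'; for i in 1 2 3; do python3 -m crank '0 0 .02 0 .3;0 0 .015 0 .3;0 0 0 0 .3;0 0 0 0 .3'|sed -n '2p;4p';done
```

```text
time: 77.2
ee_pos: [0.4207, -0.2042, 0.0141]
eef_rot: [-0.073, 0.997, 0.0, 0.001]
ft_force: [0.4, -0.2, -0.2]
width: 0.0563
grip_force: 0.0
ee_pos: [0.4201, -0.2042, 0.0064]
ft_force: [-0.9, -1.6, 1.0]
ee_pos: [0.4199, -0.2043, -0.0008]
ft_force: [-0.2, -0.1, -1.6]
ee_pos: [0.4199, -0.2043, -0.0078]
ft_force: [0.1, 0.1, 0.6]
```

```bash
python3 -m crank '0 0 .018 0 .3;0 0 0 0 -1;0 0 0 0 -1;0 0 0 0 -1;0 0 0 0 -1;0 0 0 0 -1;0 0 0 0 -1;0 0 0 0 -1;0 0 0 0 -1;0 0 0 0 -1' 50; python3 -m crank '0 0 -.03 0 -1;0 0 -.1 0 -1;0 0 -.2 0 -1;0 0 -.2 0 -1;0 0 -.2 0 -1;0 0 -.05 .034 -1;0 0 0 0 -1;0 0 0 0 -1'; python3 -m crank '-.124 .153 0 0 -1;-.124 .153 0 0 -1;-.124 .153 0 0 -1;-.124 .153 0 0 -1;-.124 .153 0 0 -1;-.124 .153 0 0 -1;-.124 .153 0 0 -1;0 0 0 0 -1;0 0 0 0 -1;0 0 0 0 -1';python3 - <<'E'
from h import *
go((.5731,.0242,.0237),95.2)
E
```

```text
time: 79.4
ee_pos: [0.4201, -0.204, -0.0113]
eef_rot: [-0.073, 0.997, 0.0, -0.0]
ft_force: [-1.1, 3.2, 4.1]
width: 0.0258
grip_force: 50.0
time: 80.2
ee_pos: [0.4197, -0.2039, 0.1441]
eef_rot: [-0.047, 0.999, 0.001, -0.0]
ft_force: [0.2, -0.4, -2.7]
width: 0.0259
grip_force: 50.0
time: 81.2
ee_pos: [0.5723, 0.0233, 0.1434]
eef_rot: [-0.045, 0.999, -0.001, -0.001]
ft_force: [0.3, 0.7, -1.2]
width: 0.0256
grip_force: 50.0
ee [0.5723 0.0233 0.1434] need [-0.006  0.005  0.598] |d| 0.598
tool y at 95.2 yaw units -0.0 alt 2.0
```

```bash
python3 -m crank '-.005 .005 .15 0 -1;0 0 .15 0 -1;0 0 .13 0 -1;0 0 .1 0 -1;0 0 .05 0 -1;0 0 0 0 -1;0 0 0 0 -1'|sed -n '2p;4p'; for i in 1 2 3; do python3 -m crank '0 0 .01 0 -1;0 0 0 0 -1;0 0 0 0 -1'|sed -n '2p;4p';done
```

```text
ee_pos: [0.5745, 0.0255, 0.0295]
ft_force: [0.8, -0.1, -1.7]
ee_pos: [0.5744, 0.0263, 0.0272]
ft_force: [-0.3, 0.1, -1.9]
ee_pos: [0.5741, 0.0261, 0.0247]
ft_force: [0.1, -0.4, -2.3]
ee_pos: [0.5744, 0.0261, 0.0238]
ft_force: [-5.7, 1.5, 12.1]
```

```bash
python3 -m crank '0 0 -.003 0 .3;0 0 0 0 .3;0 0 0 0 .3;0 0 0 0 .3;0 0 -.1 0 .3;0 0 -.2 0 1;0 0 -.25 0 1;0 0 -.25 0 1;0 0 -.25 0 1;0 0 -.25 0 1'|head -2; python3 -m crank '0 0 -.25 0 1;0 0 -.25 0 1;0 0 -.2 0 1;0 0 0 0 1'|head -2; python3 -m crank '.103 .183 0 0 1;.103 .183 0 0 1;.103 .183 0 0 1;.103 .183 0 0 1;.103 .183 0 0 1;.103 .183 0 0 1;.103 .183 0 0 1;.103 .183 0 0 1;0 0 0 0 1;0 0 0 0 1';python3 - <<'E'
from h import *
w=shot('wrist','w17');t=shot('top','t17')
for x in blobs(t,(0,0,110),(180,70,255),(240,170,352,258),250,0)[:5]: print(np.round(rectw(t,x,.061),1))
print(proj(w,(.384,.3025,.262)))
for x in blobs(w,(0,0,0),(180,255,50),(240,150,400,275),60,0)[:3]:print(cv2.boundingRect(x),cv2.contourArea(x))
go((.384,.3025,.222))
g=cv2.cvtColor(w['img'],cv2.COLOR_BGR2GRAY)[180:276:6,250:390:5];print('\n'.join(' '.join('%3d'%x for x in q) for q in g))
E
```

```text
time: 83.8
ee_pos: [0.5737, 0.0259, 0.2855]
time: 84.2
ee_pos: [0.5754, 0.0255, 0.4282]
time: 85.2
ee_pos: [0.3826, 0.303, 0.4228]
eef_rot: [-0.047, 0.999, -0.001, -0.0]
ft_force: [0.6, -0.9, -0.6]
width: 0.0872
grip_force: 0.0
[566.  114.6 129.7  27.3   5.3]
[574.1  26.  129.1  26.6   5.2]
[317.50150713 215.92055488]
(240, 150, 160, 125) 11983.5
(308, 195, 20, 15) 124.0
ee [0.3839 0.3013 0.4232] need [-1.000e-03  6.000e-03  1.006e+00] |d| 1.006
108 140  32  29  32  31 143 234 235 234 235 235 235 236 237 237 236 236 237 238 237 189  28  30  34  31  29  30
113 176  31  30  33  35 233 235 235 235 236 238 237 237 238 237 236 238 237 234 236 237  51  33  29  31  32  31
 31  46  31  32  31  43 231 234 235 237 239 238 236 238 238 237 236 234 235 234 235 236  82  32  32  30  33  29
 33  31  32  32  28  47 232 234 235 237 238 236 101  22  25  69 238 238 236 236 235 238  92  28  30  31  29  32
 32  32  29  26  27  32 233 232 234 236 237 238  18  63  60  20 238 235 236 238 237 235  38  33  30  33  31  30
 32  28  31  30  31  29 226 231 234 235 236 234  70  84  92  91 227 234 236 238 235 236  2
[... 441 characters left out ...]
  28  32  27  29  32  28  29
 35  29  29  30  33  28  26  28  28  30  30  29  27  44 254 254 255 215  32  27  30  27  30  31  32  29  32  26
 27  32  30  31  31  34  29  33  32  29  29  30  31  25 255 254 255 255  32  31  28  31  30  32  30  30  26  27
 33  25  29  32  30  33  31  28  29  31  25  31  33  29 255 254 254 255  25  32  31  34  29  32  32  29  34  29
 28  30  33  34  30  31  31  33  30  31  29  33  29  30 182 254 254 255  65  34  31  30  31  30  28  32  31  33
 33  33  27  30  31  33  33  35  31  31  29  30  30  28  32 254 254 255 218  32  35  34  33  32  34  35  33  30
 33  27  29  32  31  30  35  32  30  34  32  26  30  31  32 255 254 255 255  35  33  26  28  33  31  31  31  31
```

Both weights lie at 5.2–5.3°, parallel to the rims. The peg is seen at about (317,213), as predicted. I'll grip it and swing the lamp back.

```bash
python3 -m crank '0 0 .2 0 1;0 0 .2 0 1;0 0 .2 0 1;0 0 .15 0 1;0 0 .15 0 1;0 0 .09 0 1;0 0 0 0 1;0 0 0 0 1'|sed -n '2p;4p'; python3 -m crank '0 0 0 0 -1;0 0 0 0 -1;0 0 0 0 -1;0 0 0 0 -1;0 0 0 0 -1;0 0 0 0 -1;0 0 0 0 -1;0 0 0 0 -1;0 0 0 0 -1;0 0 0 0 -1' 15; python3 -m crank '0 0 0 0 -1;0 0 0 0 -1;0 0 0 0 -1'|tail -3
```

```text
ee_pos: [0.3839, 0.3018, 0.2261]
ft_force: [-0.7, 0.5, 0.3]
time: 87.1
ee_pos: [0.3831, 0.3025, 0.2254]
eef_rot: [-0.046, 0.999, 0.0, 0.0]
ft_force: [0.3, -0.9, 0.1]
width: 0.0196
grip_force: 15.0
ft_force: [-0.1, -0.8, -0.8]
width: 0.0193
grip_force: 15.0
```

```bash
python3 -m crank '-.031 -.104 0 0 -1;-.031 -.104 0 0 -1;-.047 -.0975 0 0 -1;-.047 -.0975 0 0 -1;-.062 -.089 0 0 -1;-.062 -.089 0 0 -1;0 0 0 0 -1'; python3 -m crank '-.075 -.078 0 0 -1;-.075 -.078 0 0 -1;-.087 -.0645 0 0 -1;-.087 -.0645 0 0 -1;-.096 -.05 0 0 -1;-.096 -.05 0 0 -1;0 0 0 0 -1;0 0 0 0 -1;0 0 0 0 -1'
```

```text
time: 88.1
ee_pos: [0.452, 0.1889, 0.2256]
eef_rot: [-0.044, 0.999, 0.0, 0.001]
ft_force: [1.5, 1.0, 0.7]
width: 0.0197
grip_force: 15.0
time: 89.0
ee_pos: [0.5601, 0.1245, 0.2257]
eef_rot: [-0.046, 0.999, 0.0, 0.001]
ft_force: [1.6, 3.8, 0.1]
width: 0.0196
grip_force: 15.0
```

Release, rise, withdraw, and verify.

```bash
python3 -m crank '0 0 0 0 1;0 0 0 0 1;0 0 0 0 1;0 0 0 0 1;0 0 0 0 1;0 0 -.1 0 1;0 0 -.2 0 1;0 0 -.25 0 1;0 0 -.25 0 1;0 0 -.1 0 1'|head -2; python3 -m crank '.15 .15 0 0 1;.15 .15 0 0 1;.15 .15 0 0 1;.15 .15 0 0 1;.15 .15 0 0 1;.15 .15 0 0 1;0 .2 0 0 1;0 .2 0 0 1;0 0 0 0 1;0 0 0 0 1'|head -2
python3 - <<'E'
from h import *
from meas import B
t=shot('top','t20');s=shot('side','s20')
for x in blobs(t,(0,0,110),(180,70,255),(235,170,352,258),150,0)[:5]: print('wt',np.round(cv2.minAreaRect(x)[0]),np.round(rectw(t,x,.061),1))
for x in blobs(t,(15,30,120),(30,113,255),(235,140,352,258),40,0)[:6]: print('off',B(np.array(rectw(t,x,.012)[:2])/1e3),cv2.contourArea(x))
for x in blobs(t,(8,130,60),(25,255,255),(375,140,440,245),100,3)[:1]:print('scr t',np.round(rectw(t,x,.028),1))
for x in blobs(s,(8,130,60),(25,255,255),(350,290,470,370),100,3)[:1]:print('scr s',np.round(rectw(s,x,.028),1),cv2.contourArea(x))
for n,c in(('top',t),('side',s)):
    a=cv2.imread(f'pics/{n}0.png');d=cv2.absdiff(a,c['img']).max(2)
    for nm,P in dict(inkstone=(.388,.005),dish=(.374,-.102),seal=(.365,.14)).items():
        u,v=proj(c,(*P,.02)).astype(int);print(n,nm,(d[v-22:v+23,u-25:u+26]>40).sum())
E
python3 sp.py|head -1
```

```text
time: 90.0
ee_pos: [0.5601, 0.1244, 0.4097]
time: 91.0
ee_pos: [0.3588, 0.3654, 0.405]
wt [262. 221.] [557.6 146.5 129.6 112.3  15.3]
wt [312. 214.] [574.1  26.  129.1  26.6   5.2]
off [121.5, -37.0] 351.0
off [127.3, 81.9] 165.5
scr t [ 6.321e+02 -2.003e+02  1.466e+02  4.450e+01  1.000e-01]
scr s [ 6.282e+02 -1.992e+02  1.569e+02  6.530e+01  4.000e-01] 1425.5
top inkstone 0
top dish 0
top seal 0
side inkstone 0
side dish 0
side seal 0
spout shift px 0.0 0.0 score 0.998
```

```bash
python3 -c "
from bench import workorder
print(workorder.close_job())"
```

```text
the job is handed in; nothing more can be done
None
```

The job is handed in after about 91 s of robot time: all four offcuts are in the trough, the scraper is upright on its mat, the nozzle was pressed to its stop and came back up, both weights lie flat and parallel to the rims, the lamp head is back over the red top, and the inkstone, dish and seal box haven't moved. On the way, the scraper tipped over mid-wipe and had to be stood up again, and the first grip on one weight slipped; both were put right before handing in.

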